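# Spring a plywood board into the bench holder

### The arm

A 7-joint arm with a two-finger parallel gripper is mounted at the origin on the work surface. World frame = base frame: x ahead of the robot, y to its left, z up, the work surface at z = 0. Lengths are in mm, angles in rad, forces in N, time in s.
With the tool pointing down it reaches from about 425 to 975 mm from the base axis. Payload 16.7 kg.
Tool frame: the origin (TCP) lies between the finger pads; the fingertips stand 14 mm ahead of it and the grasp point (between the pads) lies 5 mm behind it; z points along the fingers, y is the direction in which the jaws open and shut (so a half turn about z gives the same grasp; the last joint's range is limited). The gripper opens to 85 mm and grips with 20 to 120 N. Pads are 22 mm wide; open, the fingers measure 114 mm over their backs; the gripper's body (76 mm by 85 mm) begins 54 mm behind the grasp point. The pads swing forward as they close: fully open they stand 13 mm farther back than shut.
Start: joints at [-1.337, 0.426, 0.074, 1.606, -0.034, 1.111, -0.067], TCP at [252.128, 626.106, 245.302] pointing down, gripper open.
Joint ranges: [-2.85, 2.85], [-0.5, 2.14], [-1.23, 1.37], [0.21, 2.46], [-1.02, 4.16], [0.16, 2.05], [-2.73, 2.73]. Speed limits (rad/s): [1.89, 1.89, 2.39, 2.39, 3.01, 3.01, 3.01].

### API

Orientations are given as a unit quaternion [x, y, z, w].
In Python, from workcell import bot gives the robot as it stands.
- The arm moves only by the tool play_rows, never from a script. Its argument "series" is a list of rows, each an object of numbers: "claw": the finger opening in mm, from 0 to 85.4; "x", "y", "z": the shift along the tool's x, y, z in mm; "roll": the turn about the tool's z in rad. In form: [{"claw": .., "x": .., "y": .., "z": .., "roll": ..}, ...]. A call has 1 to 12 rows; each row shifts and turns the commanded pose from where the row before left it, along the tool's axes as they then stand; what a row does not reach is not made up. A row lasts 1/10 s, in which the tool goes at most 50 mm and 8.59 degrees, less where a joint would pass 70% of its speed; a pose out of reach is approached as far as the arm can. A call is refused whole if a number of a shift passes 50 or a number of a turn 0.15, either way. A call with a gripper value outside its range is refused whole. The fingers move at their own pace and stop on an object; "newtons" is the grip in N (left out, the last holds). Time passes only in rows, so rows that do not move let the fingers close. It gives the time, the measured TCP pose, the force and the opening at its end, in the units of the state.
- bot.get_state(): the state, without advancing time (a new reading comes with each control period).
- bot.grab_frame(name): name is "side" or "top" or "wrist"; returns the picture (420x560x3 uint8, red, green, blue); there is no depth.
- bot.get_calibration(name): a dict with "intrinsics" (3x3 intrinsics, pixels), "xyz" and "orientation" of the camera in the world. Camera axes: x right, y down, z forward; pixel columns grow to the right and rows downward; lengths in mm; the calibration is good to about 2 mm. A picture is of the moment at which its call begins: read the wrist's pose just before it. get_calibration takes no time and is no camera call; for the wrist camera it gives the pose at the moment of the call.
- bot.close_job(): hands the job in, once; it reports no verdict.
The state is a dict: "t": time; "joint_pos": joint angles; "qvel": joint speeds; "joint_efforts": joint torques, N m; "tool_pos": TCP position; "tcp_rot": TCP orientation; "contact_force": force on the tool from outside, world axes, zero at the start; "wrist_torque": the same for the moment, N m; "finger_gap": finger opening in mm.
Only numpy, scipy, OpenCV 4.12 (cv2) and the standard library are available. Lean on these libraries where they do the work, as an engineer would, in place of code of your own. Each camera call takes 0.05 s, during which the arm holds its last target.

### The job

Fit the small plywood board into the spring holder: pick it up from its wooden bearer, tilt it and push its low end into one of the two sprung jaws, then, keeping that jaw pushed back, lower the other end behind the lip of the opposite jaw and let it ease back and go, so that the two springs centre the board and it stays level, squarely held in the grooves of both jaws. Use gentle force on the holder, and leave the other things on the bench where they are.

Things in the scene. Friction and masses are not known exactly. Their poses are not given: they have to be found in the camera images.
- board: Loose plywood board, 140 x 60 x 9 mm, about 60 g, lying flat across a wooden bearer. Origin: centre of its underside; x along its 140 mm length, y along its 60 mm width, z up. Its two ends are alike.
- bearer: Scrap wood block 100 x 34 x 35 mm (x, y, z), fixed to the bench, on which the board lies lengthwise, overhanging it by about 13 mm at each long side and 20 mm at each end. Origin: centre of its underside.
- holder: Spring board holder screwed to the bench. Origin: centre of the underside of its bed (320 x 90 x 14 mm); x along the bed, z up. An aluminium head (270 x 60 mm, top at z 26 mm) carries two facing black jaws, at -x and +x. The head is locked in its slot anywhere from -20 to +20 mm along x from the bed's middle: NOT in this pose, so feel or look for it. It stands firm under load.
- groove_height (a point): Point over the bed's middle at groove height, z 60 mm. Both jaws: 60 mm wide (y), top at z 74.5 mm, facing V groove centred at z 60 mm, 7 mm deep, 13 mm high at its bottom, about 16 mm at its mouth (lips 5 mm thick). At rest the groove bottoms lie 64 mm, the lip edges 57 mm, either side of the head's middle. Between the jaws it is free down to z 30 mm.
- seat (a point): Point over the bed's middle at z 55 mm, about where the seated board's underside lies; it then pushes each jaw back 6 mm. Each jaw is sprung towards the middle: 3 N starts it, then 0.35 N per mm; at 24 mm back (11.4 N) it meets a hard stop. To clear the opposite lip push one jaw back 19 mm or more with the other end raised clear (tilt about 0.34 rad). Keep forces on the holder under 25 N.
- tape_roll: Roll of tape lying flat, 90 mm across, 25 mm high; a bystander, to be left where it is. Origin: underside, centre.
- glue: White bottle of glue, 56 mm across, 150 mm high, standing; a bystander, to be left where it is. Origin: underside, centre.
- paint_jar: Glass jar with a white lid, 70 mm across, 85 mm high; a bystander, to be left where it is. Origin: underside, centre.
- screwdriver: Screwdriver lying on the bench; a bystander, to be left where it is.
- brush: Paint brush lying on the bench; a bystander, to be left where it is.
- offcut: Softwood offcut 90 x 45 x 27 mm; a bystander, to be left where it is. Origin: underside, centre.
- mug: White mug, 80 mm across, 90 mm high; a bystander, to be left where it is. Origin: underside, centre.
There are look-alikes about, which are no part of the job. Of the things shaped like the board, the plywood one is meant.

How it is judged (in metres and radians):
On the way:
1. one end of the tilted board is pushed into a jaw against its spring (angle between board's own z axis and vertical above 0.08 rad and contact force between board and holder above 5 N and z of board in the frame of holder between 0.04 and 0.1 m), for 0.1 s.
At the end, for the whole second after the job is handed in: The board lies level (within 3.4 degrees) in both grooves: underside 51 to 60 mm above the bench, centre within 23.5 mm of the bed's middle along the jaws' line (up to 20 mm is the head's offset) and 10 mm across it, length along that line within 7 degrees, at rest and let go (angle between board's own z axis and vertical below 0.06 rad and z of board in the frame of holder between 0.051 and 0.06 m and x of board in the frame of holder between -0.0235 and 0.0235 m and y of board in the frame of holder between -0.01 and 0.01 m and angle between the x axis of board and the x axis of holder, either way round below 0.12 rad and linear speed of board below 0.01 m/s and angular speed of board below 0.1 rad/s); the robot touches nothing.
It fails at once if the holder is forced: more than 25 N on it from board or robot (contact force between holder and anything else above 25 N).
It fails at once if a bystander is moved more than 30 mm (distance of any of tape_roll, glue, paint_jar, screwdriver, brush, offcut, mug from where it was at the start of the episode above 0.03 m).
It also fails if it takes over 42 s, if anything falls off the work surface, if the arm or the gripper's body presses on something with over 40 N, if the wrist force passes 120 N, or if a joint passes its speed limit or range.

## Working session

There is one attempt and no reset: what is moved stays moved. The work goes in short steps, Python scripts to look and compute and a tool call to move; the robot and the scene stay as the last step left them, time stands still between calls to the robot, and variables do not carry over. Pictures are saved under pics/ and viewed, and the job is handed in when it is done.

Besides the shell and the picture viewer there is one more tool, called as name(argument=value, ...) on one line, values as JSON. play_rows: Moves the arm, as the interface text tells. Its arguments: {"type":"object","properties":{"series":{"type":"array","items":{"type":"object","properties":{"claw":{"type":"number"},"x":{"type":"number"},"y":{"type":"number"},"z":{"type":"number"},"roll":{"type":"number"}}}},"newtons":{"type":"number"}},"required":["series"]}

```bash
ls; mkdir -p pics
python3 - <<'E'
from workcell import bot
import cv2
s=bot.get_state();print(s)
for n in("side","top"):
    print(n,bot.get_calibration(n))
    cv2.imwrite(f"pics/{n}0.png",bot.grab_frame(n)[:,:,::-1])
E
```

```text
pics
{'t': 0.0, 'joint_pos': array([-1.33750908,  0.4267141 ,  0.07385572,  1.60660565, -0.03411052,
        1.11078101, -0.06712167]), 'qvel': array([-0.00062334, -0.00117201, -0.0019966 ,  0.00113348, -0.00054707,
       -0.00087866,  0.00168939]), 'joint_efforts': array([-2.49496974e-03, -9.49853897e+01,  3.75836045e+00, -4.63492155e+01,
        1.89522584e-02,  1.04942388e-02, -5.93629329e-05]), 'tool_pos': array([251.9998484 , 625.78348777, 244.62326205]), 'tcp_rot': array([ 1.90257833e-01,  9.81733960e-01, -6.19465365e-04, -7.73866258e-05]), 'contact_force': array([-0.46386518, -0.51133695,  0.49927733]), 'wrist_torque': array([-0.02585433,  0.02782988,  0.02340573]), 'finger_gap': 85.4827162711756}
side {'intrinsics': array([[512.38119582,   0.        , 275.8275618 ],
       [  0.        , 512.38119582, 198.70182337],
       [  0.        ,   0.        ,   1.        ]]), 'xyz': array([  24.53597713, -972.55099348,  853.71715851]), 'orientation': array([ 0.86675694, -0.19831491,  0.08958877, -0.448751  ])}
top {'intrinsics': array([[489.68451036,   0.        , 284.13498994],
       [  0.        , 489.68451036, 217.26690558],
       [  0.        ,   0.        ,   1.        ]]), 'xyz': array([ 400.52338989,   -3.04521285, 1291.50286874]), 'orientation': array([ 0.71411745, -0.69878718,  0.02375693, -0.03418127])}
```

View pics/side0.png

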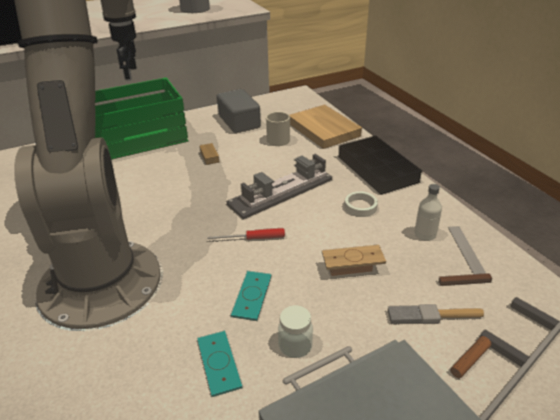

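View pics/top0.png

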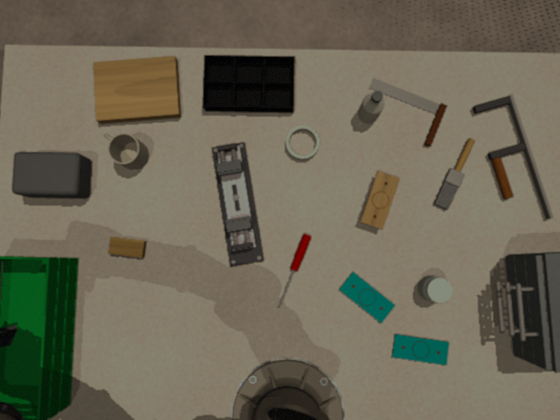

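Run:
```python
import cv2
t=cv2.imread("pics/top0.png");s=cv2.imread("pics/side0.png")
a=cv2.resize(t[160:240,340:420],(480,480),interpolation=cv2.INTER_CUBIC)
cv2.imwrite("pics/boardcrop.png",a)
cv2.imwrite("pics/holdcrop.png",cv2.resize(t[135:275,190:285],(543,800),interpolation=cv2.INTER_CUBIC)[:600*2])
cv2.imwrite("pics/holdside.png",cv2.resize(s[145:220,220:340],(800,500),interpolation=cv2.INTER_CUBIC))
cv2.imwrite("pics/boardside.png",cv2.resize(s[235:285,310:400],(800,444),interpolation=cv2.INTER_CUBIC))
h=cv2.resize(t[135:275,190:285],(407,600),interpolation=cv2.INTER_CUBIC);cv2.imwrite("pics/holdcrop.png",h)
```

```text
(no output)
```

View pics/boardcrop.png

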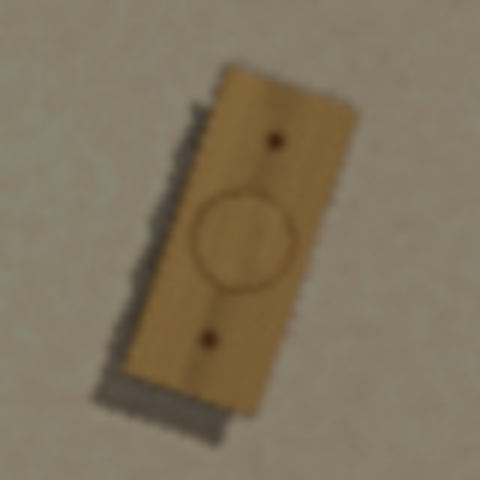

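View pics/holdcrop.png

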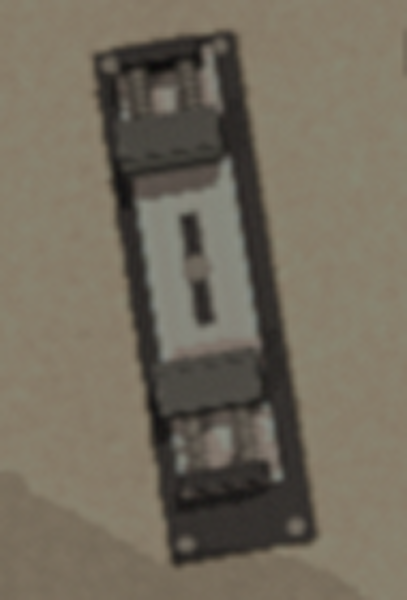

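View pics/holdside.png

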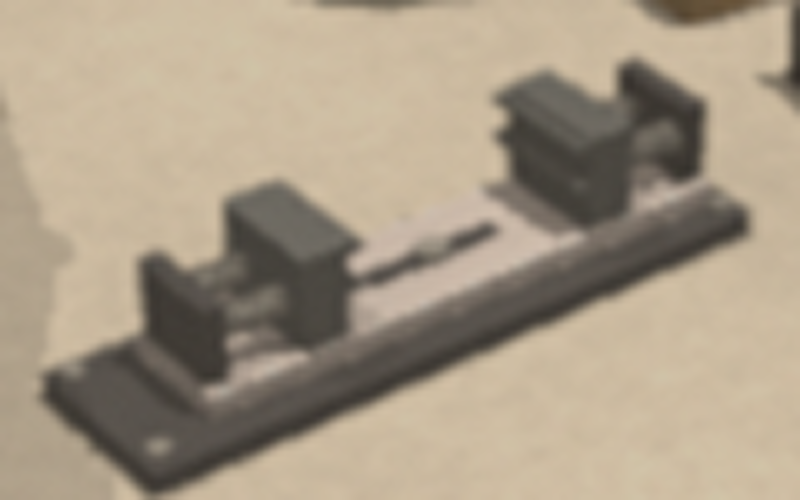

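View pics/boardside.png

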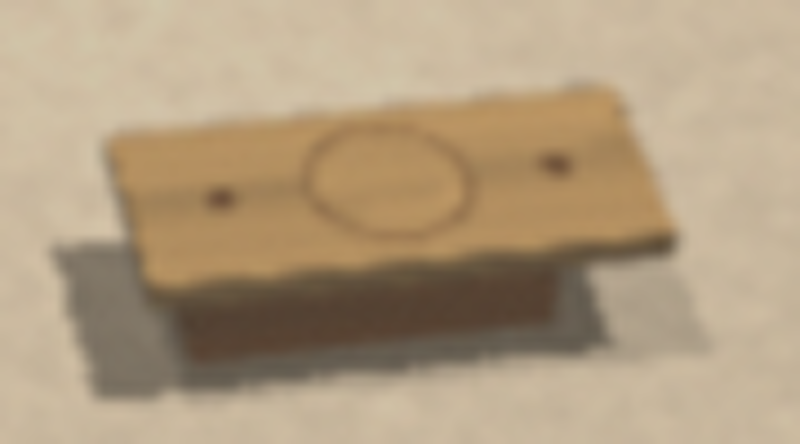

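```bash
cat > h.py <<'E'
import numpy as np
from scipy.spatial.transform import Rotation as R
from workcell import bot
def ray(cal,uv,z):
    K=cal['intrinsics'];d=R.from_quat(cal['orientation']).apply(np.linalg.inv(K)@[uv[0],uv[1],1.]);p=cal['xyz']
    return (p+d*(z-p[2])/d[2])
def proj(cal,P):
    q=R.from_quat(cal['orientation']).inv().apply(np.atleast_2d(P)-cal['xyz']);u=(cal['intrinsics']@q.T).T
    return u[:,:2]/u[:,2:]
E
python3 - <<'E'
from h import *
c=bot.get_calibration("top")
def m(pts,sc,o,z): return np.array([ray(c,((p[0]+.5)/sc-.5+o[0],(p[1]+.5)/sc-.5+o[1]),z)[:2] for p in pts])
b=m([(230,63),(356,106),(253,415),(124,372)],6,(340,160),44)
print("board",b,b.mean(0)); e=(b[0]+b[1]-b[2]-b[3])/2; w=(b[1]+b[2]-b[0]-b[3])/2
print(np.linalg.norm(e),np.linalg.norm(w),np.arctan2(e[1],e[0]),np.arctan2(w[1],w[0]))
s=407/95
h=m([(95,52),(237,34),(313,538),(172,562)],s,(190,135),14)
print("holder",h,h.mean(0)); e=(h[0]+h[1]-h[2]-h[3])/2;w=(h[1]+h[2]-h[0]-h[3])/2
print(np.linalg.norm(e),np.linalg.norm(w),np.arctan2(e[1],e[0]),np.arctan2(w[1],w[0]))
j=m([(130,168),(222,158),(155,360),(258,350)],s,(190,135),74.5)
u=e/np.linalg.norm(e); print("lips along", (j-h.mean(0))@u,(j-h.mean(0))@[-u[1],u[0]])
j=m([(118,117),(218,106),(160,412),(266,400)],s,(190,135),74.5)
print("backs along", (j-h.mean(0))@u,(j-h.mean(0))@[-u[1],u[0]])
j=m([(190,212),(208,322)],s,(190,135),26)
print("slot", (j-h.mean(0))@u,(j-h.mean(0))@[-u[1],u[0]])
E
```

```text
board [[ 629.53323546 -221.7717871 ]
 [ 612.00014641 -275.61713579]
 [ 478.73868594 -232.49503243]
 [ 495.86272779 -177.73927521]] [ 554.0336989  -226.90580764]
140.3999666825907 56.99850201615462 -0.31559249362605485 -1.879703700514847
holder [[688.98609049 213.19192559]
 [701.98775769 125.43290765]
 [392.08950756  70.28300015]
 [375.66722718 155.53921547]] [539.68264573 141.11176222]
316.6717547519829 87.74970033129372 0.17906188318932012 -1.4023423673279902
lips along [ 72.72245629  70.01479862 -41.52801137 -45.19957101] [ 26.32428431 -27.9958891   28.36941734 -31.87053779]
backs along [103.87143029 100.99169388 -72.00642478 -74.78403676] [ 28.89695399 -30.28197513  29.93703467 -32.07909719]
slot [ 49.46828045 -18.88336682] [-0.19880492 -1.04327296]
```

Four board-like things are in the top view: plywood on its bearer (380,200), teal boards (367,297) and (420,349), and a chopping board (137,88). The close crop shows bare plywood lying on the bearer, so I take that one. I'll first go over the holder for a wrist look.

```bash
cat >> h.py <<'E'
def go(x,y,z,yaw=None):
    "yaw = desired world angle of tool y (mod pi)"
    s=bot.get_state();M=R.from_quat(s['tcp_rot']).as_matrix()
    d=np.array([x,y,z])-s['tool_pos'];t=M.T@d
    cur=np.arctan2(M[1,1],M[0,1])
    print("tool shift",t.round(1),"norm",np.linalg.norm(t).round(1),"cur yaw",cur.round(4),"tilt",M[2,2].round(5))
    if yaw is not None:
        e=(yaw-cur+np.pi/2)%np.pi-np.pi/2; print("roll",-e)
        M2=R.from_euler('z',e).as_matrix()@M; print("shift after roll",(M2.T@d).round(1))
E
python3 -c "
from h import *
go(554,143,300)"
```

```text
tool shift [-460.5 -335.1  -54.9] norm 572.1 cur yaw 1.1879 tilt -1.0
```

play_rows(series=[{"claw":85,"x":-38.4,"y":-27.9,"z":-4.5},{"claw":85,"x":-38.4,"y":-27.9,"z":-4.5},{"claw":85,"x":-38.4,"y":-27.9,"z":-4.5},{"claw":85,"x":-38.4,"y":-27.9,"z":-4.5},{"claw":85,"x":-38.4,"y":-27.9,"z":-4.5},{"claw":85,"x":-38.4,"y":-27.9,"z":-4.5},{"claw":85,"x":-38.4,"y":-27.9,"z":-4.5},{"claw":85,"x":-38.4,"y":-27.9,"z":-4.5},{"claw":85,"x":-38.4,"y":-27.9,"z":-4.5},{"claw":85,"x":-38.4,"y":-27.9,"z":-4.5},{"claw":85,"x":-38.4,"y":-27.9,"z":-4.5},{"claw":85,"x":-38.4,"y":-27.9,"z":-4.5}])

```text
schema error: expected keys claw, x, y, z, roll
```

Run:
```python
from h import *
import cv2,pickle
bot.grab_frame("side")
c=bot.get_calibration("wrist");f=bot.grab_frame("wrist")
pickle.dump(c,open("w1.pkl","wb"));cv2.imwrite("pics/w1.png",f[:,:,::-1]);print(c,bot.get_state()['tool_pos'])
```

```text
{'intrinsics': array([[327.57033631,   0.        , 281.25577237],
       [  0.        , 327.57033631, 215.88345842],
       [  0.        ,   0.        ,   1.        ]]), 'xyz': array([191.81931857, 649.69066268, 373.83386637]), 'orientation': array([0.82174856, 0.55470401, 0.07325576, 0.10801094])} [252.08091324 625.92510417 244.90094683]
```

View pics/w1.png

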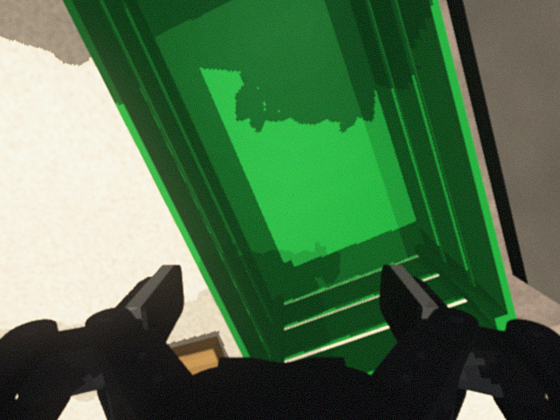

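The call was refused because every key is required. This wrist picture only shows the green crate below the start pose.

play_rows(series=[{"claw":85,"x":-38.4,"y":-27.9,"z":-4.5,"roll":0},{"claw":85,"x":-38.4,"y":-27.9,"z":-4.5,"roll":0},{"claw":85,"x":-38.4,"y":-27.9,"z":-4.5,"roll":0},{"claw":85,"x":-38.4,"y":-27.9,"z":-4.5,"roll":0},{"claw":85,"x":-38.4,"y":-27.9,"z":-4.5,"roll":0},{"claw":85,"x":-38.4,"y":-27.9,"z":-4.5,"roll":0},{"claw":85,"x":-38.4,"y":-27.9,"z":-4.5,"roll":0},{"claw":85,"x":-38.4,"y":-27.9,"z":-4.5,"roll":0},{"claw":85,"x":-38.4,"y":-27.9,"z":-4.5,"roll":0},{"claw":85,"x":-38.4,"y":-27.9,"z":-4.5,"roll":0},{"claw":85,"x":-38.4,"y":-27.9,"z":-4.5,"roll":0},{"claw":85,"x":-38.4,"y":-27.9,"z":-4.5,"roll":0}])

```text
t: 1.4
tool_pos: [555.1, 141.6, 299.6]
tcp_rot: [0.19, 0.982, 0.0, 0.0]
contact_force: [0.4, -0.0, 0.8]
finger_gap: 85.0
```

Run:
```python
from h import *
import cv2,pickle
bot.grab_frame("side")
bot.grab_frame("side")
c=bot.get_calibration("wrist");f=bot.grab_frame("wrist")
pickle.dump(c,open("w2.pkl","wb"));cv2.imwrite("pics/w2.png",f[:,:,::-1]);print(c['xyz'],bot.get_state()['tool_pos'],bot.get_state()['t'])
```

```text
[496.9486685  161.31322671 428.99127222] [555.81323427 140.03777749 299.52337642] 1.55
```

View pics/w2.png

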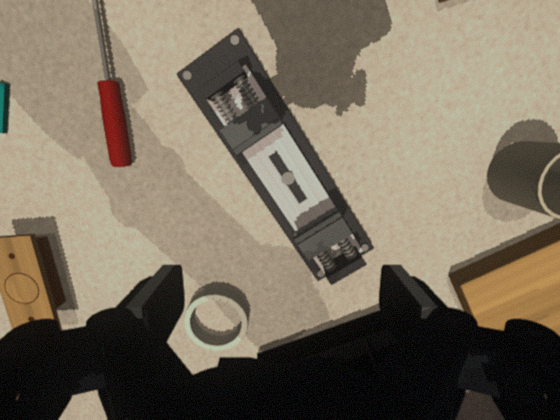

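Run:
```python
import cv2
t=cv2.imread("pics/w2.png")
cv2.imwrite("pics/w2a.png",cv2.resize(t[20:170,165:315],(600,600),interpolation=cv2.INTER_CUBIC))
cv2.imwrite("pics/w2b.png",cv2.resize(t[150:300,250:400],(600,600),interpolation=cv2.INTER_CUBIC))
```

```text
(no output)
```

View pics/w2a.png

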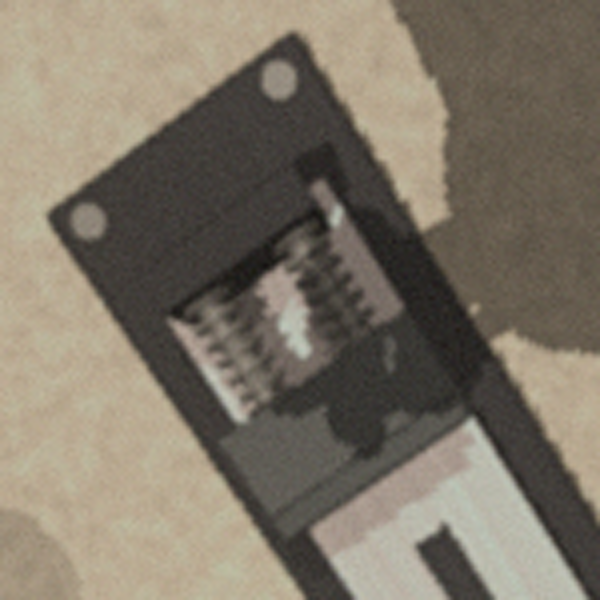

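View pics/w2b.png

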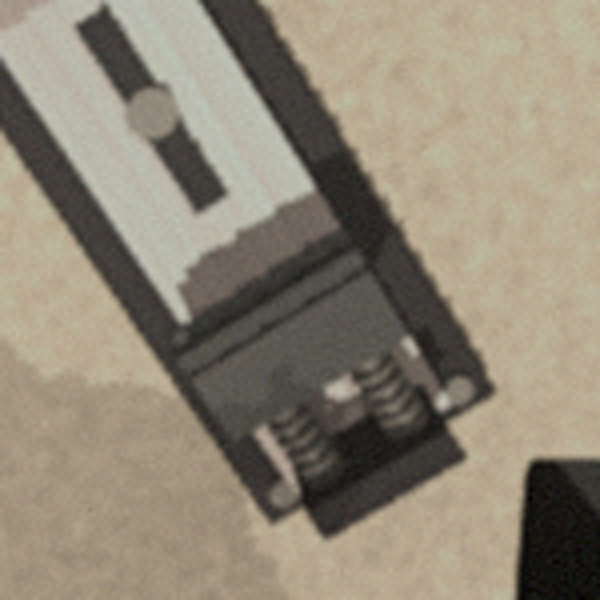

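Run:
```python
from h import *
import pickle
c=pickle.load(open("w2.pkl","rb"))
A=lambda p:((p[0]+.5)/4-.5+165,(p[1]+.5)/4-.5+20)
B=lambda p:((p[0]+.5)/4-.5+250,(p[1]+.5)/4-.5+150)
g=lambda L,z:np.array([ray(c,p,z)[:2] for p in L])
h=g([B((273,522)),B((493,390)),A((300,33)),A((50,215))],14); m=h.mean(0)
e=(h[0]+h[1]-h[2]-h[3])/2;w=(h[1]+h[2]-h[0]-h[3])/2
print(h,m,np.linalg.norm(e),np.linalg.norm(w),np.arctan2(e[1],e[0]),np.arctan2(w[1],w[0]))
u=e/np.linalg.norm(e);v=np.array([-u[1],u[0]])
def r(n,L,z):
    q=g(L,z)-m;print(n,(q@u).round(1),(q@v).round(1))
r("screws",[B((285,495)),B((460,390)),A((280,80)),A((88,221))],14)
r("near lip",[A((275,538)),A((475,418))],74.5)
r("near back",[A((220,440)),A((405,315))],74.5)
r("far lip",[B((182,362)),B((352,250))],74.5)
r("far back",[B((235,440)),B((410,340))],74.5)
r("knob",[B((152,112))],26)
r("head far end",[B((325,535)),B((465,455))],74)
```

```text
[[705.46623083 130.55575869]
 [688.2533257  216.30050466]
 [378.26754793 159.49013169]
 [393.97307528  71.92713211]] [541.49004494 144.56838179] 316.05467374514194 88.20317152051427 0.1836557415841548 1.758502364136218
screws [ 152.2  151.3 -151.  -150.9] [-35.   34.4  32.8 -36.1]
near lip [-45.2 -42. ] [-33.   28.4]
near back [-73.7 -73.1] [-30.6  27.2]
far lip [72.6 70.5] [-29.6  27.9]
far back [101.3 102.3] [-29.5  28.4]
knob [14.1] [-1.2]
head far end [141.9 142. ] [-23.1  24.3]
```

```bash
python3 -c "
from h import *
print(bot.get_state()['tool_pos'])
go(554,-227,180,1.255)"
```

```text
[555.81323427 140.03777749 299.52337642]
tool shift [-137.2 -340.3  119.8] norm 386.0 cur yaw 1.1825 tilt -1.0
roll -0.07251711904320235
shift after roll [-112.2 -349.4  119.8]
```

play_rows(series=[{"claw":85,"x":0,"y":0,"z":0,"roll":-0.0725},{"claw":85,"x":-12.5,"y":-38.8,"z":13.3,"roll":0},{"claw":85,"x":-12.5,"y":-38.8,"z":13.3,"roll":0},{"claw":85,"x":-12.5,"y":-38.8,"z":13.3,"roll":0},{"claw":85,"x":-12.5,"y":-38.8,"z":13.3,"roll":0},{"claw":85,"x":-12.5,"y":-38.8,"z":13.3,"roll":0},{"claw":85,"x":-12.5,"y":-38.8,"z":13.3,"roll":0},{"claw":85,"x":-12.5,"y":-38.8,"z":13.3,"roll":0},{"claw":85,"x":-12.5,"y":-38.8,"z":13.3,"roll":0},{"claw":85,"x":-12.5,"y":-38.8,"z":13.3,"roll":0},{"claw":85,"x":0,"y":0,"z":0,"roll":0},{"claw":85,"x":0,"y":0,"z":0,"roll":0}])

```text
t: 2.75
tool_pos: [554.7, -223.5, 179.0]
tcp_rot: [0.155, 0.988, 0.0, -0.001]
contact_force: [-1.0, 1.5, 0.4]
finger_gap: 85.1
```

Run:
```python
from h import *
import cv2,pickle
c=bot.get_calibration("wrist");f=bot.grab_frame("wrist")
pickle.dump(c,open("w3.pkl","wb"));cv2.imwrite("pics/w3.png",f[:,:,::-1]);print(c['xyz'],bot.get_state()['tool_pos'],bot.get_state()['t'])
go(554,-227,100,1.255)
```

```text
[ 492.97673016 -204.17917211  308.11404288] [ 555.12771724 -222.43552203  179.36761908] 2.8
tool shift [-0.4 -4.7 79.4] norm 79.5 cur yaw 1.2611 tilt -1.0
roll 0.006058763074557438
shift after roll [-0.4 -4.7 79.4]
```

View pics/w3.png

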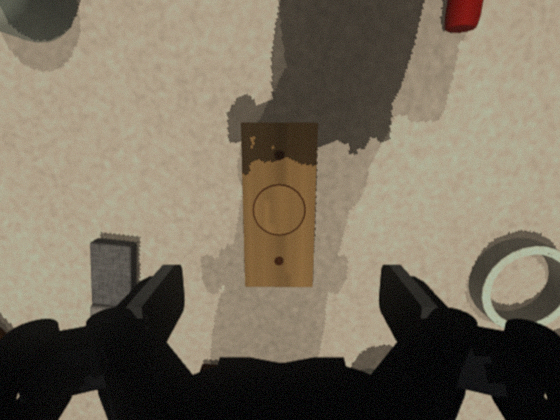

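Run:
```python
from h import *
import pickle
c=pickle.load(open("w3.pkl","rb"))
b=np.array([ray(c,p,44)[:2] for p in [(241,122),(318,123),(314,286),(246,286)]])
e=(b[2]+b[3]-b[0]-b[1])/2; w=(b[1]+b[2]-b[0]-b[3])/2
print(b.mean(0),np.linalg.norm(e),np.linalg.norm(w),np.arctan2(e[1],e[0]),np.arctan2(w[1],w[0]))
print(ray(c,(279.5,207),44))
go(*b.mean(0),80,np.arctan2(w[1],w[0]))
```

```text
[ 554.62012618 -224.93942743] 139.16285893935836 59.94475703281392 -0.3100146414835758 1.25249279556382
[ 552.40823217 -224.46681362   44.        ]
tool shift [-0.3 -2.6 99.4] norm 99.4 cur yaw 1.2611 tilt -1.0
roll 0.008565967510737238
shift after roll [-0.4 -2.6 99.4]
```

play_rows(series=[{"claw":85,"x":0,"y":-2.6,"z":29,"roll":0.008},{"claw":85,"x":0,"y":0,"z":29,"roll":0},{"claw":85,"x":0,"y":0,"z":29,"roll":0},{"claw":85,"x":0,"y":0,"z":29,"roll":0},{"claw":85,"x":0,"y":0,"z":29,"roll":0},{"claw":85,"x":0,"y":0,"z":0,"roll":0},{"claw":85,"x":0,"y":0,"z":0,"roll":0}])

```text
t: 3.5
tool_pos: [554.6, -224.8, 35.3]
tcp_rot: [0.158, 0.987, 0.0, -0.0]
contact_force: [1.3, -0.2, 0.1]
finger_gap: 85.2
```

Run:
```python
from h import *
import cv2
f=bot.grab_frame("side");cv2.imwrite("pics/s2.png",cv2.resize(f[200:300,280:420,::-1],(784,560)))
s=bot.get_state();print(s['tool_pos'],s['contact_force'])
go(554.5,-225.3,33,1.255)
```

```text
[ 555.11746939 -225.31985176   36.01328908] [0.38362992 0.54237792 0.73208549]
tool shift [ 0.6 -0.2  3. ] norm 3.1 cur yaw 1.2535 tilt -1.0
roll -0.0014659811977475457
shift after roll [ 0.6 -0.2  3. ]
```

View pics/s2.png

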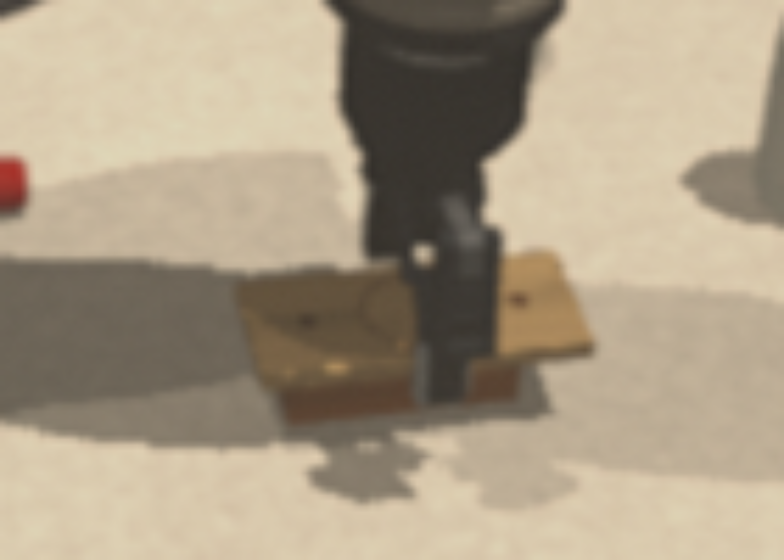

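play_rows(newtons=30, series=[{"claw":85,"x":0,"y":0,"z":2,"roll":0},{"claw":50,"x":0,"y":0,"z":0,"roll":0},{"claw":50,"x":0,"y":0,"z":0,"roll":0},{"claw":50,"x":0,"y":0,"z":0,"roll":0},{"claw":50,"x":0,"y":0,"z":0,"roll":0},{"claw":50,"x":0,"y":0,"z":0,"roll":0}])

```text
t: 4.15
tool_pos: [554.6, -225.9, 33.6]
tcp_rot: [0.159, 0.987, 0.0, 0.001]
contact_force: [-3.0, 2.4, 8.8]
finger_gap: 59.1
```

play_rows(newtons=30, series=[{"claw":50,"x":0,"y":0,"z":-10,"roll":0},{"claw":50,"x":0,"y":0,"z":-20,"roll":0},{"claw":50,"x":0,"y":0,"z":-20,"roll":0},{"claw":50,"x":0,"y":0,"z":0,"roll":0},{"claw":50,"x":0,"y":0,"z":0,"roll":0}])

```text
t: 4.65
tool_pos: [554.4, -225.9, 83.3]
tcp_rot: [0.158, 0.987, 0.0, 0.001]
contact_force: [-0.2, -0.5, -0.5]
finger_gap: 59.1
```

Run:
```python
from h import *
import cv2,pickle
s=bot.get_state();print(s['tool_pos'],s['contact_force'],s['finger_gap'])
f=bot.grab_frame("side");cv2.imwrite("pics/s3.png",cv2.resize(f[180:300,280:420,::-1],(700,600)))
c=bot.get_calibration("wrist");f=bot.grab_frame("wrist")
pickle.dump(c,open("w4.pkl","wb"));cv2.imwrite("pics/w4.png",f[:,:,::-1])
```

```text
[ 554.44478947 -225.91823929   83.25025587] [-0.20945021 -0.52768181 -0.47585857] 59.099045502685094
```

View pics/s3.png

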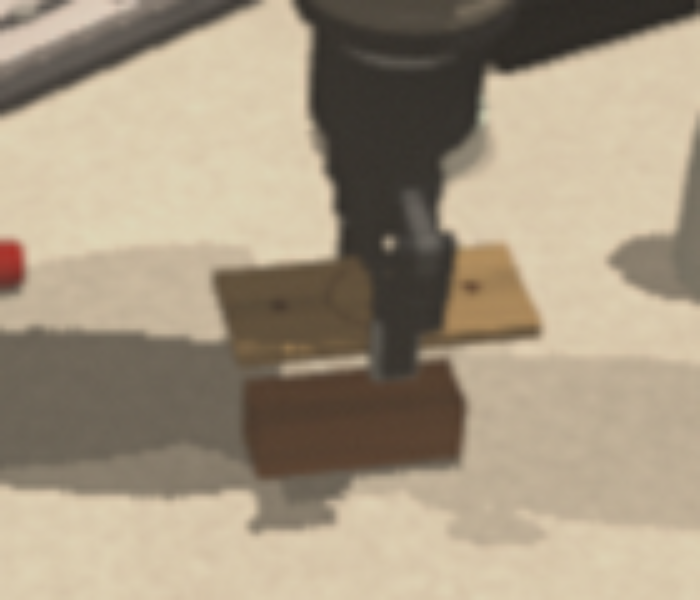

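View pics/w4.png

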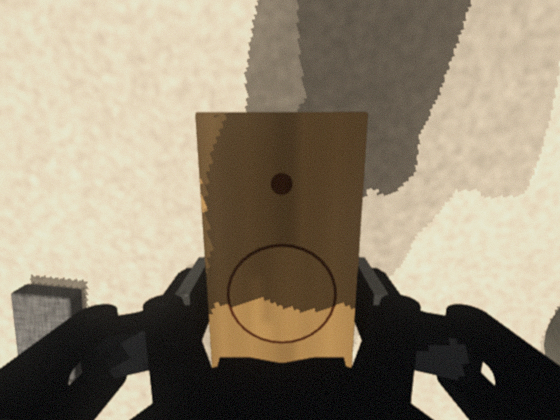

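The board is lifted level and centred in the pads. Since the tool can't tilt, I'll tilt the board in the grip against the bearer's edge.

play_rows(newtons=20, series=[{"claw":50,"x":-30,"y":0,"z":0,"roll":0},{"claw":50,"x":-30,"y":0,"z":0,"roll":0},{"claw":50,"x":-30,"y":0,"z":0,"roll":0},{"claw":50,"x":0,"y":0,"z":20,"roll":0},{"claw":50,"x":0,"y":0,"z":20,"roll":0},{"claw":50,"x":0,"y":0,"z":6,"roll":0},{"claw":50,"x":0,"y":0,"z":3,"roll":0},{"claw":50,"x":0,"y":0,"z":3,"roll":0}])

```text
t: 5.55
tool_pos: [639.6, -254.3, 31.1]
tcp_rot: [0.159, 0.987, -0.0, -0.0]
contact_force: [-2.8, 1.0, 6.2]
finger_gap: 59.5
```

play_rows(newtons=20, series=[{"claw":50,"x":0,"y":0,"z":2,"roll":0},{"claw":50,"x":0,"y":0,"z":2,"roll":0}])

```text
t: 5.75
tool_pos: [640.1, -254.5, 27.8]
tcp_rot: [0.159, 0.987, -0.0, 0.001]
contact_force: [-2.1, -0.8, 5.6]
finger_gap: 59.6
```

play_rows(newtons=20, series=[{"claw":50,"x":0,"y":0,"z":2,"roll":0},{"claw":50,"x":0,"y":0,"z":2,"roll":0},{"claw":50,"x":0,"y":0,"z":1.5,"roll":0},{"claw":50,"x":0,"y":0,"z":0,"roll":0}])

```text
t: 6.15
tool_pos: [640.3, -254.5, 22.4]
tcp_rot: [0.159, 0.987, -0.0, 0.001]
contact_force: [-0.8, -0.7, 5.2]
finger_gap: 59.1
```

Run:
```python
from h import *
import cv2,pickle
f=bot.grab_frame("side");cv2.imwrite("pics/s4.png",cv2.resize(f[180:300,280:420,::-1],(700,600)))
s=bot.get_state();print(s['tool_pos'],s['contact_force'],s['finger_gap'])
```

```text
[ 640.29442866 -254.50742368   22.45970484] [-0.80240573 -0.57670899  4.15543921] 59.441397067825264
```

View pics/s4.png

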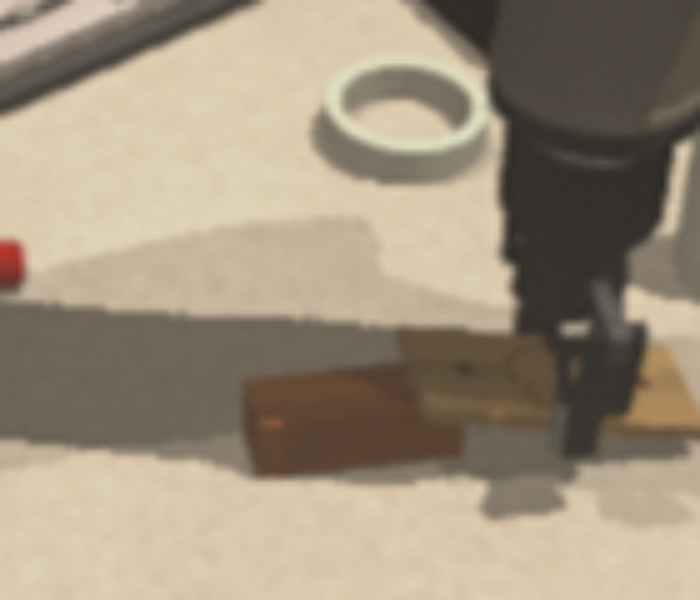

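play_rows(newtons=50, series=[{"claw":50,"x":0,"y":0,"z":0,"roll":0},{"claw":50,"x":0,"y":0,"z":-20,"roll":0},{"claw":50,"x":0,"y":0,"z":-40,"roll":0},{"claw":50,"x":0,"y":0,"z":-40,"roll":0},{"claw":50,"x":0,"y":0,"z":-40,"roll":0},{"claw":50,"x":0,"y":0,"z":0,"roll":0},{"claw":50,"x":0,"y":0,"z":0,"roll":0}])

```text
t: 6.9
tool_pos: [640.2, -254.2, 162.6]
tcp_rot: [0.158, 0.987, 0.0, 0.001]
contact_force: [-0.6, 0.0, -1.9]
finger_gap: 59.1
```

Run:
```python
from h import *
import cv2,pickle
s=bot.get_state();print(s['tool_pos'],s['contact_force'],s['finger_gap'])
f=bot.grab_frame("side");cv2.imwrite("pics/s5.png",cv2.resize(f[120:260,320:480,::-1],(686,600)))
c=bot.get_calibration("wrist");f=bot.grab_frame("wrist")
pickle.dump((c,s),open("w5.pkl","wb"));cv2.imwrite("pics/w5.png",f[:,:,::-1])
```

```text
[ 640.22330368 -254.16936024  162.62186022] [-0.59313926  0.03650588 -1.93643539] 59.074908623728845
```

View pics/s5.png

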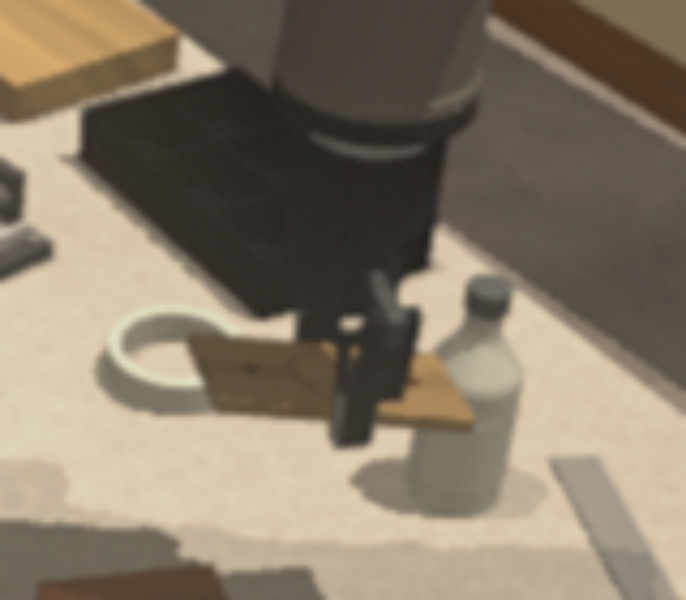

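View pics/w5.png

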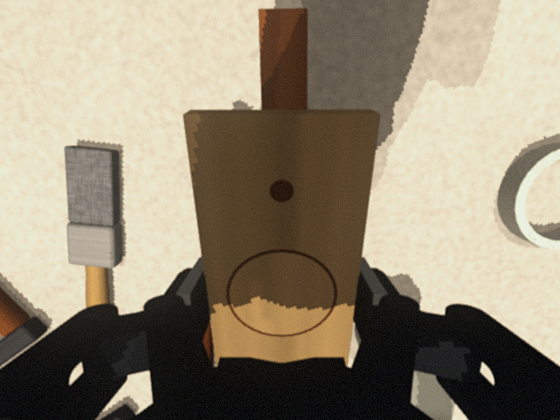

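```bash
cat >> h.py <<'E'
from scipy.optimize import least_squares
HOLE=39.0
def bmodel(s,th,dx,dz,local):
    # board frame: x toward low end (tool -x), tilt th lowers +x ; local z from mid-thickness
    M=R.from_quat(s['tcp_rot']).as_matrix()
    X=-M[:,0];Y=M[:,1];Z=-M[:,2]
    xb=np.cos(th)*X-np.sin(th)*Z; zb=np.sin(th)*X+np.cos(th)*Z
    return s['tool_pos']+dx*X+dz*Z+np.outer(local[:,0],xb)+np.outer(local[:,1],Y)+np.outer(local[:,2],zb)
E
python3 - <<'E'
from h import *
import pickle
c,s=pickle.load(open("w5.pkl","rb"))
c4=pickle.load(open("w4.pkl","rb"))
s4=dict(s);s4['tool_pos']=np.array([554.44,-225.92,83.25])
def fit(c,s,px,loc):
    f=lambda p:(proj(c,bmodel(s,p[0],p[1],p[2],loc))-px).ravel()
    r=least_squares(f,[0.1,0,6]);print(r.x,np.abs(r.fun).max())
loc=np.array([[-70,-30,4.5],[-70,30,4.5],[-42.5,0,4.5],[0,0,4.5]])
loc[:,1]*=-1  # image left = ?
for l in (loc,loc*[1,-1,1]):
  fit(c4,s4,np.array([(196,113),(367,112),(281.5,184),(281.5,294)]),l)
  fit(c,s,np.array([(185,112),(378,112),(281.5,190),(281.5,293)]),l)
cs=bot.get_calibration("side")
for th in (.0,.2,.25,.3,.35):
    l=np.array([[70,30,-4.5],[70,30,4.5],[-70,30,4.5],[70,-30,4.5],[70,-30,-4.5],[-70,-30,4.5]])
    q=(proj(cs,bmodel(s,th,0,6,l))-[320,120]+.5)*686/160; print(th,q.round(0).tolist())
E
```

```text
[  -0.33824416   25.78735757 -182.44813159] 115.90414327982327
[  -0.36033716   27.04437637 -182.48688267] 126.89030236628452
[-0.04998229 -0.9582518   5.27802756] 3.818032385616732
[ 0.17249093 -2.43978485  3.8752902 ] 3.214851162081686
0.0 [[441.0, 345.0], [443.0, 331.0], [184.0, 355.0], [485.0, 398.0], [482.0, 413.0], [215.0, 424.0]]
0.2 [[433.0, 366.0], [438.0, 352.0], [191.0, 333.0], [479.0, 420.0], [473.0, 434.0], [222.0, 402.0]]
0.25 [[430.0, 371.0], [436.0, 358.0], [193.0, 327.0], [477.0, 426.0], [471.0, 440.0], [224.0, 396.0]]
0.3 [[427.0, 376.0], [434.0, 363.0], [196.0, 322.0], [475.0, 431.0], [467.0, 445.0], [227.0, 391.0]]
0.35 [[424.0, 381.0], [432.0, 368.0], [199.0, 317.0], [472.0, 437.0], [464.0, 450.0], [230.0, 385.0]]
```

Tilt measures about 0.19 rad in both views, less than planned. I'll press once more on the bearer with a shorter lever.

play_rows(newtons=50, series=[{"claw":50,"x":5,"y":0,"z":30,"roll":0},{"claw":50,"x":5,"y":0,"z":40,"roll":0},{"claw":50,"x":0,"y":0,"z":40,"roll":0},{"claw":50,"x":0,"y":0,"z":20,"roll":0},{"claw":50,"x":0,"y":0,"z":3,"roll":0},{"claw":50,"x":0,"y":0,"z":0,"roll":0}])

```text
t: 7.6
tool_pos: [629.4, -251.0, 26.9]
tcp_rot: [0.159, 0.987, -0.0, -0.001]
contact_force: [0.2, -0.4, -0.7]
finger_gap: 58.8
```

play_rows(newtons=20, series=[{"claw":50,"x":0,"y":0,"z":0,"roll":0},{"claw":50,"x":0,"y":0,"z":2,"roll":0},{"claw":50,"x":0,"y":0,"z":2,"roll":0},{"claw":50,"x":0,"y":0,"z":2,"roll":0},{"claw":50,"x":0,"y":0,"z":2,"roll":0},{"claw":50,"x":0,"y":0,"z":0,"roll":0}])

```text
t: 8.2
tool_pos: [630.8, -251.2, 21.0]
tcp_rot: [0.158, 0.987, 0.0, 0.001]
contact_force: [-0.1, 1.4, 9.6]
finger_gap: 58.8
```

Run:
```python
from h import *
import cv2,pickle
s=bot.get_state();print(s['tool_pos'],s['contact_force'],s['finger_gap'])
f=bot.grab_frame("side");cv2.imwrite("pics/s6.png",cv2.resize(f[180:300,280:440,::-1],(800,600)))
```

```text
[ 630.83805905 -251.1522963    21.00890059] [-0.11151973  1.42578865  9.55481096] 58.81403524447825
```

View pics/s6.png

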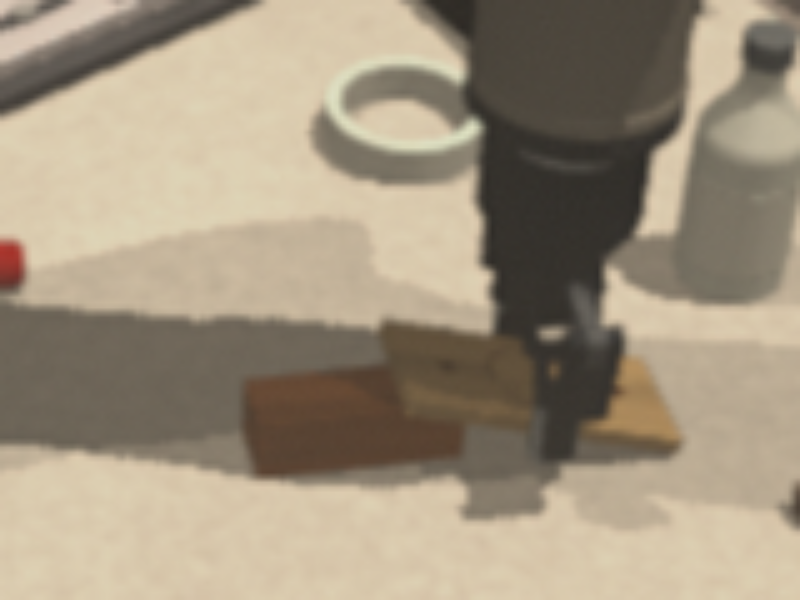

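play_rows(newtons=50, series=[{"claw":50,"x":0,"y":0,"z":0,"roll":0},{"claw":50,"x":0,"y":0,"z":-20,"roll":0},{"claw":50,"x":0,"y":0,"z":-45,"roll":0},{"claw":50,"x":0,"y":0,"z":-45,"roll":0},{"claw":50,"x":0,"y":0,"z":-40,"roll":0},{"claw":50,"x":0,"y":0,"z":0,"roll":0},{"claw":50,"x":0,"y":0,"z":0,"roll":0}])

```text
t: 8.95
tool_pos: [630.6, -250.9, 171.1]
tcp_rot: [0.158, 0.987, 0.0, 0.001]
contact_force: [-0.5, 0.2, -1.8]
finger_gap: 58.9
```

Run:
```python
from h import *
import cv2,pickle
s=bot.get_state();print(s['tool_pos'],s['contact_force'],s['finger_gap'])
c=bot.get_calibration("wrist");f=bot.grab_frame("wrist")
pickle.dump((c,s),open("w7.pkl","wb"));cv2.imwrite("pics/w7.png",f[:,:,::-1])
f=bot.grab_frame("side");cv2.imwrite("pics/s7.png",cv2.resize(f[120:260,320:480,::-1],(686,600)))
cs=bot.get_calibration("side")
for th in (.2,.25,.3,.35):
    l=np.array([[70,30,-4.5],[70,30,4.5],[-70,30,4.5],[70,-30,4.5],[70,-30,-4.5],[-70,-30,4.5]])
    q=(proj(cs,bmodel(s,th,0,6,l))-[320,120]+.5)*686/160; print(th,q.round(0).tolist())
go(545,135,150,0.181+np.pi/2)
```

```text
[ 630.58180991 -250.91410238  171.13199523] [-0.45062033  0.16077722 -1.7998839 ] 58.92317555540199
0.2 [[416.0, 355.0], [422.0, 341.0], [173.0, 321.0], [463.0, 409.0], [457.0, 423.0], [203.0, 390.0]]
0.25 [[414.0, 360.0], [420.0, 346.0], [175.0, 316.0], [460.0, 414.0], [454.0, 428.0], [206.0, 384.0]]
0.3 [[411.0, 365.0], [418.0, 352.0], [178.0, 310.0], [458.0, 420.0], [451.0, 434.0], [209.0, 379.0]]
0.35 [[408.0, 370.0], [415.0, 357.0], [181.0, 305.0], [455.0, 425.0], [447.0, 439.0], [212.0, 373.0]]
tool shift [201.  339.7  19.4] norm 395.2 cur yaw 1.2527 tilt -1.0
roll -0.49906200684762325
shift after roll [ 13.9 394.5  19.2]
```

View pics/s7.png

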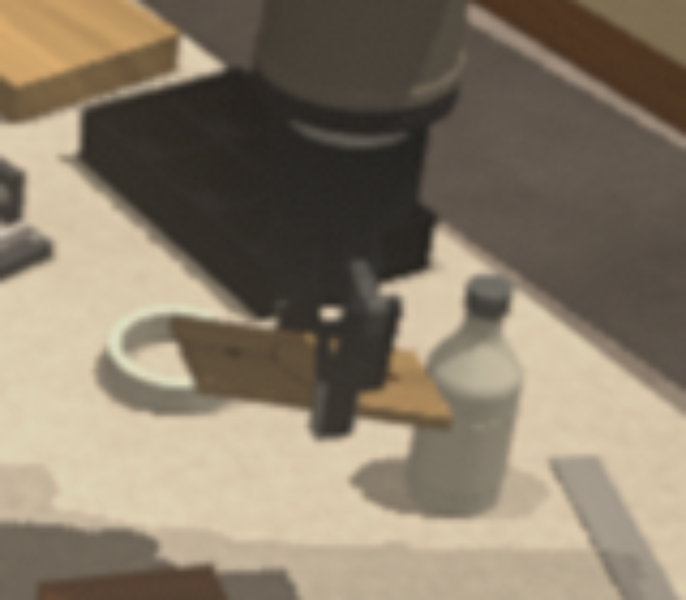

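View pics/w7.png

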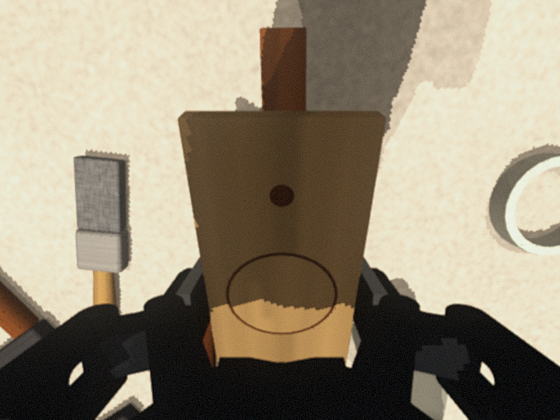

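Run:
```python
from h import *
import pickle
c,s=pickle.load(open("w7.pkl","rb"))
# image top shows which end? raised end = toward base (tool +x)
loc=np.array([[-70,30,4.5],[-70,-30,4.5],[-38,0,4.5],[0,0,4.5]],float)
px=np.array([(179,113),(385,112),(282,195.5),(281.5,292)])
def f(p):
    l=loc.copy();l[2,0]=-p[3]
    r=(proj(c,bmodel(s,p[0],p[1],p[2],l)+p[4]*R.from_quat(s['tcp_rot']).as_matrix()[:,1])-px)
    return r.ravel()
r=least_squares(f,[.2,0,6,40,0]);print(r.x,r.fun.round(1))
```

```text
[  -0.4205056    22.20609086 -155.27527274   30.07186988    0.44432322] [ 1.352e+02  3.880e+01 -1.355e+02  3.980e+01 -1.000e-01 -1.600e+00
  4.000e-01 -6.520e+01]
```

play_rows(newtons=50, series=[{"claw":50,"x":0,"y":0,"z":0,"roll":-0.1},{"claw":50,"x":0,"y":0,"z":0,"roll":-0.1},{"claw":50,"x":0,"y":0,"z":0,"roll":-0.1},{"claw":50,"x":0,"y":0,"z":0,"roll":-0.1},{"claw":50,"x":0,"y":0,"z":0,"roll":-0.099},{"claw":50,"x":2,"y":40,"z":0,"roll":0},{"claw":50,"x":2,"y":40,"z":0,"roll":0},{"claw":50,"x":2,"y":40,"z":0,"roll":0},{"claw":50,"x":2,"y":40,"z":0,"roll":0},{"claw":50,"x":2,"y":40,"z":0,"roll":0},{"claw":50,"x":2,"y":40,"z":0,"roll":0},{"claw":50,"x":2,"y":40,"z":0,"roll":0}])

```text
t: 10.25
tool_pos: [564.8, 23.4, 168.8]
tcp_rot: [-0.09, 0.996, -0.0, -0.001]
contact_force: [1.4, 0.3, 1.2]
finger_gap: 58.6
```

Run:
```python
from h import *
import pickle
c,s=pickle.load(open("w7.pkl","rb"))
loc=np.array([[-70,-30,4.5],[-70,30,4.5],[-38,0,4.5],[0,0,4.5]],float)
px=np.array([(179,113),(385,112),(282,195.5),(281.5,292)])
def f(p):
    l=loc.copy();l[2,0]=-p[3]
    r=(proj(c,bmodel(s,p[0],p[1],p[2],l)+p[4]*R.from_quat(s['tcp_rot']).as_matrix()[:,1])-px)
    return r.ravel()
r=least_squares(f,[.2,0,6,40,0]);print(r.x,r.fun.round(1))
H=np.array([554.6,144.9]);u=np.array([np.cos(.181),np.sin(.181)])
p=H-18*u;print(p)
s=bot.get_state();print(s['tool_pos'],s['contact_force']);go(*p,130,.181+np.pi/2)
```

```text
[ 0.26603708 -2.81732903  6.36696546 42.99688469 -0.1723284 ] [-0.1 -0.5 -0.1  0.5 -0.1 -0.   0.3 -0. ]
[536.89404492 141.65976011]
[564.78380491  23.4048687  168.83976106] [1.39429455 0.34915337 1.20276644]
tool shift [  6.1 121.3  38.8] norm 127.6 cur yaw 1.7515 tilt -1.0
roll -0.0002764399469579182
shift after roll [  6.1 121.3  38.8]
```

play_rows(newtons=50, series=[{"claw":50,"x":2,"y":40,"z":0,"roll":0},{"claw":50,"x":2,"y":40,"z":0,"roll":0},{"claw":50,"x":2,"y":41.3,"z":0,"roll":0},{"claw":50,"x":0,"y":0,"z":20,"roll":0},{"claw":50,"x":0,"y":0,"z":20,"roll":0},{"claw":50,"x":0,"y":0,"z":0,"roll":0},{"claw":50,"x":0,"y":0,"z":0,"roll":0}])

```text
t: 10.95
tool_pos: [538.0, 139.7, 129.5]
tcp_rot: [-0.09, 0.996, -0.0, -0.001]
contact_force: [0.4, 0.2, -0.2]
finger_gap: 58.8
```

Run:
```python
from h import *
import cv2,pickle
s=bot.get_state();print(s['tool_pos'],s['contact_force'],s['finger_gap'])
f=bot.grab_frame("side");cv2.imwrite("pics/s8.png",cv2.resize(f[110:220,210:350,::-1],(764,600)))
f=bot.grab_frame("top");cv2.imwrite("pics/t8.png",cv2.resize(f[135:275,170:310,::-1],(600,600)))
go(536.9,141.7,72,.181+np.pi/2)
```

```text
[537.96028067 139.72331778 129.53198897] [ 0.44856684  0.18193994 -0.16986191] 58.80835205044347
tool shift [ 1.5  2.1 58.6] norm 58.6 cur yaw 1.7508 tilt -1.0
roll -0.0009733881680920042
shift after roll [ 1.5  2.1 58.6]
```

View pics/s8.png

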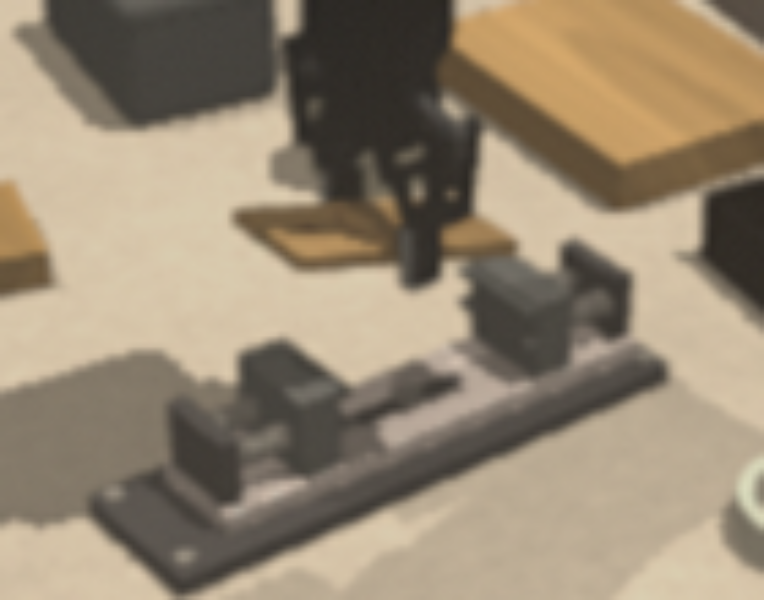

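View pics/t8.png

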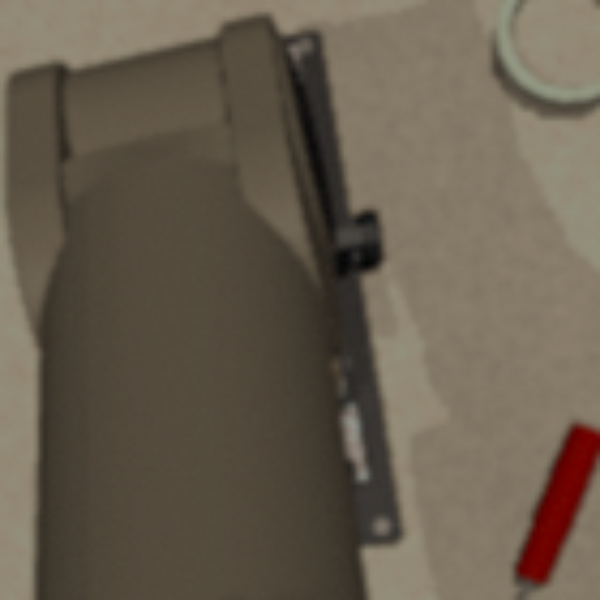

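play_rows(newtons=60, series=[{"claw":50,"x":1,"y":2,"z":20,"roll":0},{"claw":50,"x":0,"y":0,"z":20,"roll":0},{"claw":50,"x":0,"y":0,"z":10,"roll":0},{"claw":50,"x":0,"y":0,"z":8,"roll":0},{"claw":50,"x":0,"y":0,"z":0,"roll":0},{"claw":50,"x":0,"y":0,"z":0,"roll":0}])

```text
t: 11.65
tool_pos: [537.4, 142.0, 72.7]
tcp_rot: [-0.09, 0.996, 0.0, 0.0]
contact_force: [-0.1, 0.4, -0.1]
finger_gap: 58.8
```

```bash
cat > look.py <<'E'
import sys,cv2
from h import *
f=bot.grab_frame("side");cv2.imwrite(sys.argv[1],cv2.resize(f[130:220,220:340,::-1],(800,600),interpolation=cv2.INTER_CUBIC))
s=bot.get_state();H=np.array([554.6,144.9]);u=np.array([np.cos(.181),np.sin(.181)]);v=np.array([-u[1],u[0]])
print("t",s['t'],"tcp u",(s['tool_pos'][:2]-H)@u,"v",(s['tool_pos'][:2]-H)@v,"z",s['tool_pos'][2],"Fu",s['contact_force'][:2]@u,"Fv",s['contact_force'][:2]@v,"Fz",s['contact_force'][2])
E
python3 look.py pics/s9.png
```

```text
t 11.7 tcp u -17.354995599375517 v 0.2521969097069306 z 72.80124180328413 Fu 0.08807857294862592 Fv -0.6371260568464739 Fz 0.30264251185630364
```

View pics/s9.png

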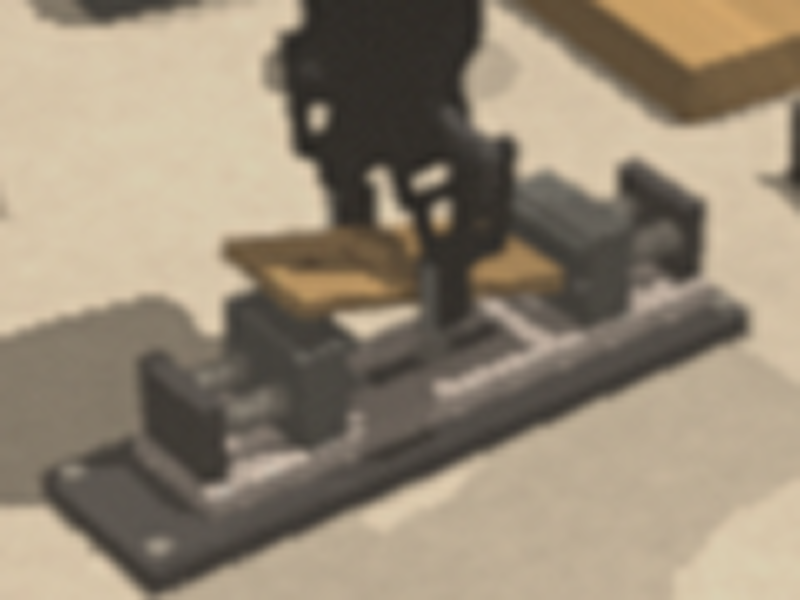

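play_rows(newtons=60, series=[{"claw":50,"x":-4,"y":0,"z":0.5,"roll":0},{"claw":50,"x":-4,"y":0,"z":0,"roll":0},{"claw":50,"x":-3,"y":0,"z":0,"roll":0},{"claw":50,"x":0,"y":0,"z":0,"roll":0}])

```text
t: 12.1
tool_pos: [548.4, 144.1, 71.7]
tcp_rot: [-0.09, 0.996, 0.0, 0.0]
contact_force: [0.5, -0.5, -0.7]
finger_gap: 58.8
```

```bash
python3 look.py pics/s10.png
```

```text
t 12.15 tcp u -6.561654120527677 v 0.25964466634837907 z 71.61777333048559 Fu -0.0158038143876675 Fv -0.6173649072135321 Fz -1.3650734246563618
```

View pics/s10.png

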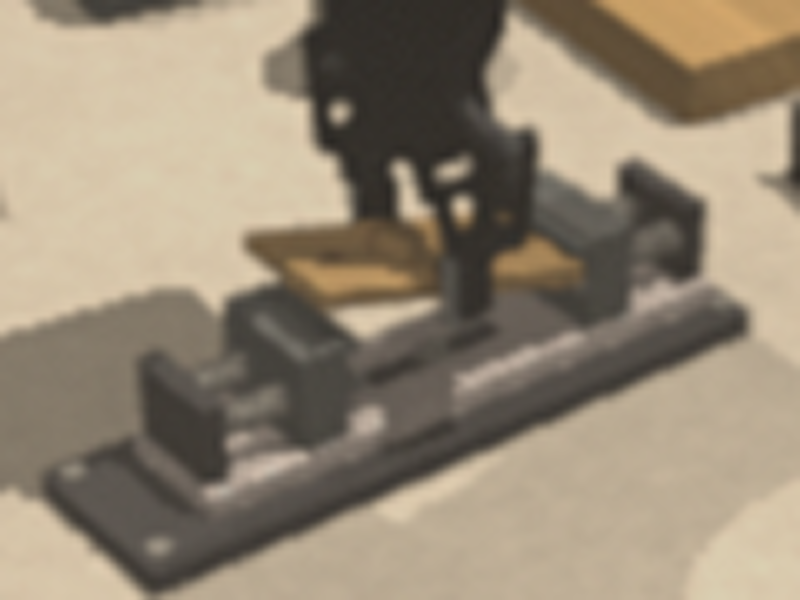

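play_rows(series=[{"claw":50,"x":-3,"y":0,"z":0,"roll":0},{"claw":50,"x":-2,"y":0,"z":0,"roll":0},{"claw":50,"x":0,"y":0,"z":0,"roll":0}])

```text
t: 12.45
tool_pos: [552.6, 144.8, 71.5]
tcp_rot: [-0.09, 0.996, -0.0, -0.0]
contact_force: [-0.7, -0.1, -0.1]
finger_gap: 58.4
```

play_rows(series=[{"claw":50,"x":-2,"y":0,"z":0,"roll":0},{"claw":50,"x":-2,"y":0,"z":0,"roll":0},{"claw":50,"x":0,"y":0,"z":0,"roll":0}])

```text
t: 12.75
tool_pos: [556.6, 145.5, 71.5]
tcp_rot: [-0.09, 0.996, -0.0, -0.0]
contact_force: [-3.7, -0.2, 0.2]
finger_gap: 58.8
```

play_rows(series=[{"claw":50,"x":-2,"y":0,"z":0,"roll":0},{"claw":50,"x":-2,"y":0,"z":0,"roll":0},{"claw":50,"x":0,"y":0,"z":0,"roll":0}])

```text
t: 13.05
tool_pos: [560.3, 146.2, 71.4]
tcp_rot: [-0.09, 0.996, -0.0, -0.0]
contact_force: [-4.3, -1.2, 0.9]
finger_gap: 59.0
```

play_rows(series=[{"claw":50,"x":-3,"y":0,"z":0,"roll":0},{"claw":50,"x":-3,"y":0,"z":0,"roll":0},{"claw":50,"x":-3,"y":0,"z":0,"roll":0},{"claw":50,"x":0,"y":0,"z":0,"roll":0}])

```text
t: 13.45
tool_pos: [568.8, 147.8, 71.3]
tcp_rot: [-0.09, 0.996, -0.0, -0.001]
contact_force: [-8.4, -0.8, 2.6]
finger_gap: 59.0
```

```bash
python3 look.py pics/s11.png
```

```text
t 13.5 tcp u 14.316905784728801 v 0.32109416499471033 z 71.26719037047714 Fu -8.276772384018237 Fv 0.16616094529994177 Fz 2.157127743196457
```

View pics/s11.png

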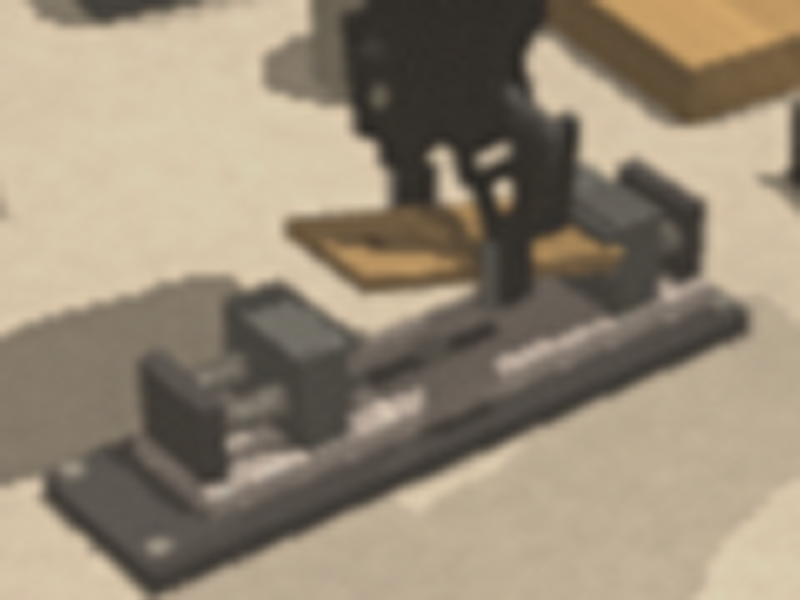

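play_rows(series=[{"claw":50,"x":-3,"y":0,"z":0,"roll":0},{"claw":50,"x":-2,"y":0,"z":0,"roll":0},{"claw":50,"x":-1,"y":0,"z":0,"roll":0},{"claw":50,"x":0,"y":0,"z":0,"roll":0}])

```text
t: 13.9
tool_pos: [574.1, 148.8, 71.2]
tcp_rot: [-0.09, 0.996, -0.0, -0.001]
contact_force: [-10.3, -2.0, 4.0]
finger_gap: 59.0
```

```bash
python3 look.py pics/s12.png
```

```text
t 13.95 tcp u 19.887622807493333 v 0.34142276278187134 z 71.18571393751822 Fu -9.371896703211625 Fv 0.2305258633185708 Fz 3.2165999862836014
```

View pics/s12.png

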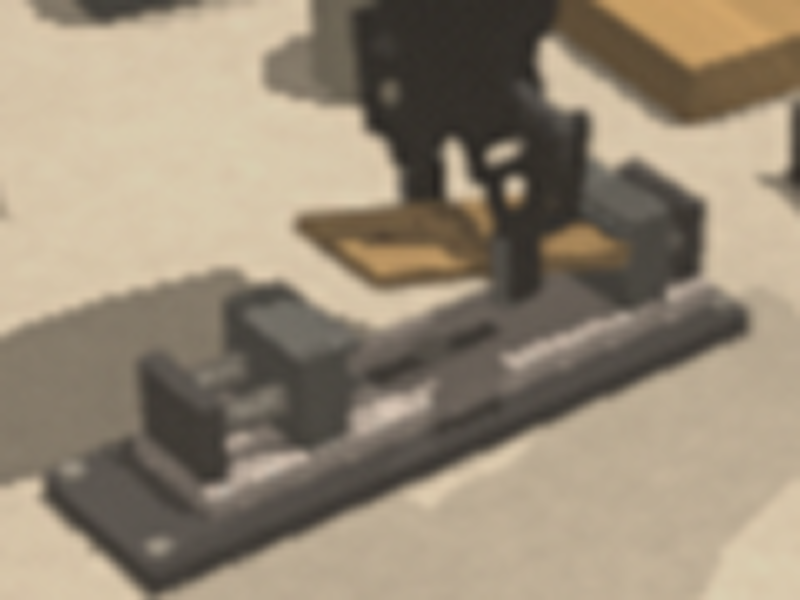

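play_rows(newtons=30, series=[{"claw":50,"x":0,"y":0,"z":0,"roll":0},{"claw":50,"x":0,"y":0,"z":2,"roll":0},{"claw":50,"x":0,"y":0,"z":2,"roll":0},{"claw":50,"x":0,"y":0,"z":2,"roll":0},{"claw":50,"x":0,"y":0,"z":0,"roll":0}])

```text
t: 14.45
tool_pos: [574.7, 148.8, 65.6]
tcp_rot: [-0.09, 0.996, -0.0, -0.001]
contact_force: [-10.6, -1.7, 10.8]
finger_gap: 58.9
```

```bash
python3 look.py pics/s13.png
```

```text
t 14.5 tcp u 20.43707198794172 v 0.23017835115418178 z 65.6866313680737 Fu -10.97049023609178 Fv -0.05382977347017795 Fz 10.714476319658482
```

View pics/s13.png

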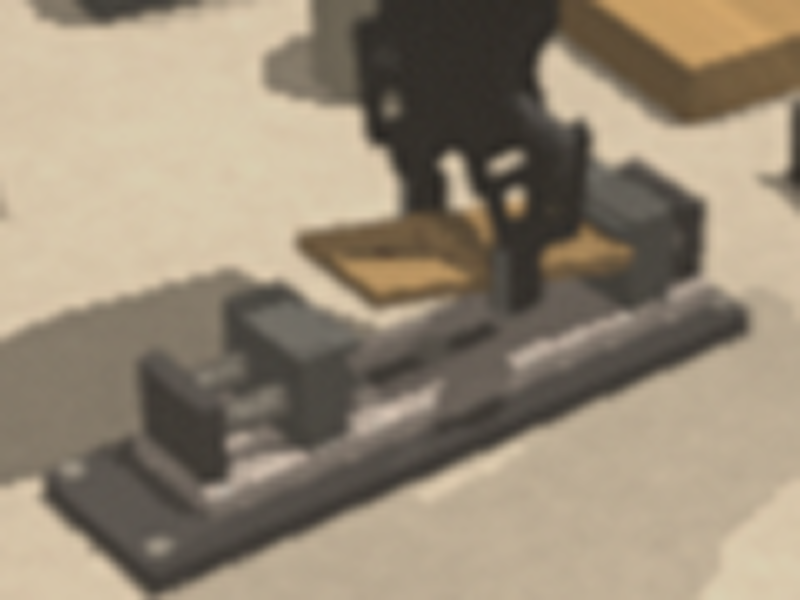

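play_rows(newtons=24, series=[{"claw":50,"x":0.3,"y":0,"z":1,"roll":0},{"claw":50,"x":0.3,"y":0,"z":1.5,"roll":0},{"claw":50,"x":0,"y":0,"z":1.5,"roll":0},{"claw":50,"x":0,"y":0,"z":0,"roll":0}])

```text
t: 14.9
tool_pos: [574.0, 148.7, 61.6]
tcp_rot: [-0.09, 0.996, -0.0, -0.001]
contact_force: [-11.0, -1.6, 8.8]
finger_gap: 58.6
```

```bash
python3 look.py pics/s14.png
```

```text
t 14.95 tcp u 19.789105890212724 v 0.2658560838074183 z 61.66208328884795 Fu -10.027976189780105 Fv 0.0012413102871350534 Fz 8.789966228409067
```

View pics/s14.png

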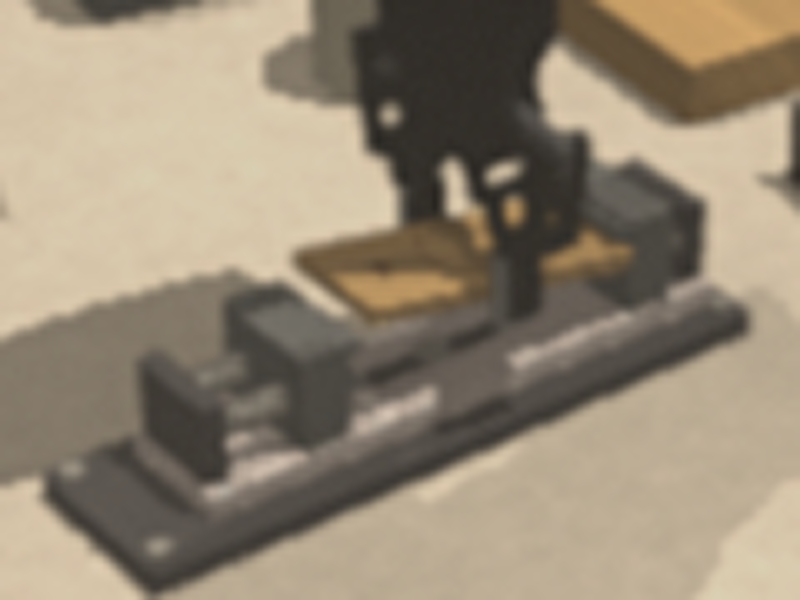

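```bash
cat > px.py <<'E'
from h import *
import sys
cs=bot.get_calibration("side");H=np.array([554.6,144.9]);u=np.array([np.cos(.181),np.sin(.181)]);v=np.array([-u[1],u[0]])
def S(p,z):
    q=ray(cs,((p[0]+.5)*120/800-.5+220,(p[1]+.5)*90/600-.5+130),z)[:2]-H; return (q@u).round(1),(q@v).round(1)
E
python3 - <<'E'
from px import *
print("lip",S((357,343),74.5),S((283,287),74.5))
for z in(79,83,87):print("board",z,S((372,318),z),S((295,256),z))
E
```

```text
lip (np.float64(-61.2), np.float64(-32.5)) (np.float64(-61.4), np.float64(21.5))
board 79 (np.float64(-49.3), np.float64(-26.6)) (np.float64(-47.4), np.float64(32.7))
board 83 (np.float64(-52.8), np.float64(-31.7)) (np.float64(-50.9), np.float64(27.4))
board 87 (np.float64(-56.2), np.float64(-36.7)) (np.float64(-54.3), np.float64(22.0))
```

Run:
```python
import cv2
f=cv2.imread("pics/s14.png");cv2.imwrite("pics/s14z.png",cv2.resize(f[220:420,200:440],(800,667))[:600])
```

```text
(no output)
```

View pics/s14z.png

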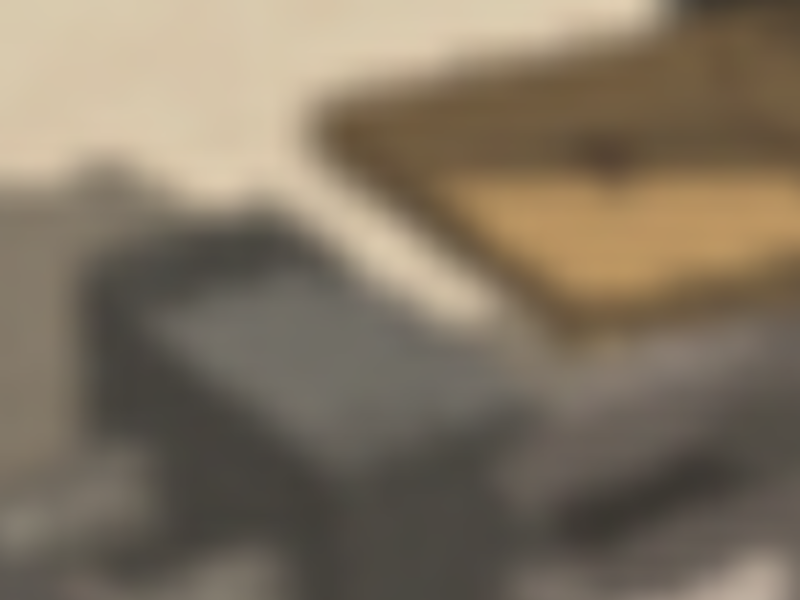

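play_rows(newtons=24, series=[{"claw":50,"x":0,"y":0,"z":1.5,"roll":0},{"claw":50,"x":0.2,"y":0,"z":1.5,"roll":0},{"claw":50,"x":0,"y":0,"z":1.5,"roll":0},{"claw":50,"x":0,"y":0,"z":0,"roll":0}])

```text
t: 15.35
tool_pos: [573.7, 148.6, 57.0]
tcp_rot: [-0.09, 0.996, -0.0, -0.001]
contact_force: [-11.1, -3.1, 7.8]
finger_gap: 58.8
```

```bash
python3 look.py pics/s15.png
```

```text
t 15.4 tcp u 19.504869594314176 v 0.22540883995082808 z 57.08188513207164 Fu -10.13115631016221 Fv -0.10269641584830377 Fz 8.228597727016831
```

View pics/s15.png

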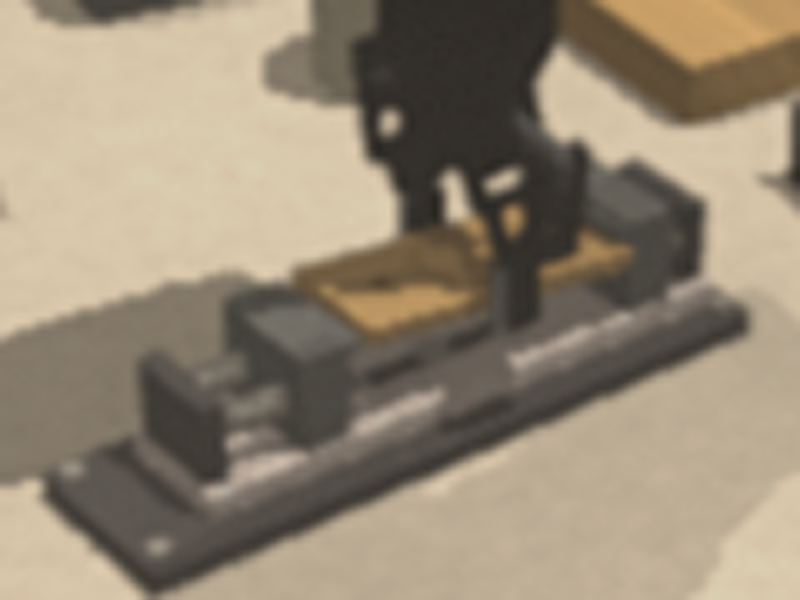

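play_rows(newtons=24, series=[{"claw":50,"x":0,"y":0,"z":1.5,"roll":0},{"claw":50,"x":0,"y":0,"z":1.5,"roll":0},{"claw":50,"x":0,"y":0,"z":1,"roll":0},{"claw":50,"x":0,"y":0,"z":0,"roll":0}])

```text
t: 15.8
tool_pos: [573.7, 148.6, 53.0]
tcp_rot: [-0.09, 0.996, -0.0, -0.001]
contact_force: [-10.2, -2.0, 6.6]
finger_gap: 58.9
```

```bash
python3 look.py pics/s16.png
python3 - <<'E'
import cv2
f=cv2.imread("pics/s16.png");cv2.imwrite("pics/s16z.png",cv2.resize(f[180:420,200:700],(800,384)))
E
```

```text
t 15.85 tcp u 19.423251427456233 v 0.17723060925965142 z 52.99482537927735 Fu -10.580418487360483 Fv 0.03239044873922369 Fz 5.687223880640908
```

View pics/s16z.png

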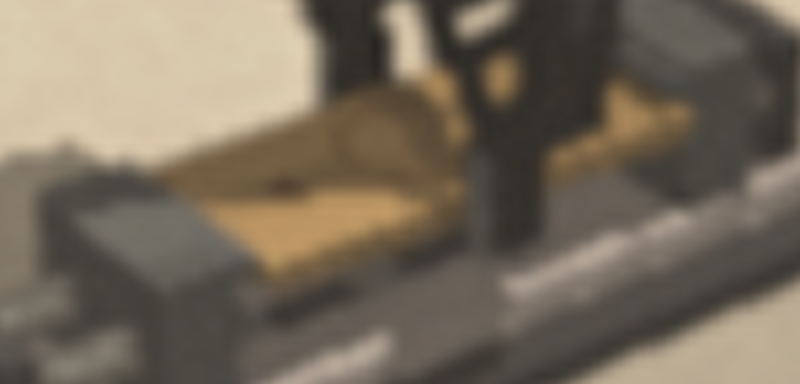

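Run:
```python
from h import *
import cv2,pickle
s=bot.get_state()
c=bot.get_calibration("wrist");f=bot.grab_frame("wrist")
pickle.dump((c,s),open("w17.pkl","wb"));cv2.imwrite("pics/w17.png",cv2.resize(f[60:380,130:430,::-1],(562,600),interpolation=cv2.INTER_CUBIC))
```

```text
(no output)
```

View pics/w17.png

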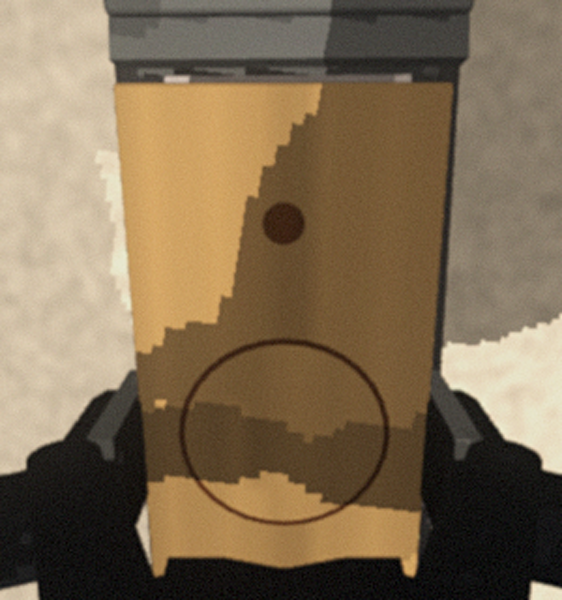

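```bash
cat > fit.py <<'E'
from h import *
import pickle
def fit(fn,P):
    c,s=pickle.load(open(fn,"rb"))
    loc=np.array([[-70,-30,4.5],[-70,30,4.5],[-43,0,4.5],[0,0,4.5]],float)
    px=(np.array(P)+.5)/1.8733-.5+[130,60]
    f=lambda p:(proj(c,bmodel(s,p[0],p[1],p[2],loc)+p[3]*R.from_quat(s['tcp_rot']).as_matrix()[:,1])-px).ravel()
    r=least_squares(f,[.2,0,6,0]);print("theta,dx,dz,dy",r.x.round(3),np.abs(r.fun).max().round(2))
    th,dx,dz,_=r.x;z=s['tool_pos'][2]+dz
    print("mid z",z.round(1),"raised end underside z",(z+70*np.sin(th)-4.5*np.cos(th)).round(1),"low end underside",(z-70*np.sin(th)-4.5*np.cos(th)).round(1))
    return c,s
E
python3 - <<'E'
from fit import *
c,s=fit("w17.pkl",[(115,83),(453,83),(283.5,223),(284,432)])
H=np.array([554.6,144.9]);u=np.array([np.cos(.181),np.sin(.181)])
f=lambda p,z:(ray(c,(np.array(p)+.5)/1.8733-.5+[130,60],z)[:2]-H)@u
print("lip top",f((284,62),74.5),"lip back",f((284,12),74.5), [f((284,83),z) for z in (60,65,70,75)])
E
```

```text
theta,dx,dz,dy [ 0.018 -3.34   7.133 -0.507] 3.39
mid z 60.1 raised end underside z 56.9 low end underside 54.4
lip top -56.07313888050209 lip back -63.6877319574359 [np.float64(-53.777511886607385), np.float64(-53.43512183412899), np.float64(-53.0927317816506), np.float64(-52.750341729172206)]
```

play_rows(newtons=24, series=[{"claw":50,"x":0,"y":0,"z":1,"roll":0},{"claw":50,"x":0,"y":0,"z":1,"roll":0},{"claw":50,"x":0,"y":0,"z":1,"roll":0},{"claw":50,"x":0,"y":0,"z":0,"roll":0}])

```text
t: 16.3
tool_pos: [573.8, 148.5, 50.0]
tcp_rot: [-0.09, 0.996, -0.0, -0.001]
contact_force: [-10.6, -2.8, 7.0]
finger_gap: 58.8
```

```bash
python3 look.py pics/s18.png;  python3 - <<'E'
from h import *
import cv2,pickle
s=bot.get_state()
c=bot.get_calibration("wrist");f=bot.grab_frame("wrist")
pickle.dump((c,s),open("w18.pkl","wb"));cv2.imwrite("pics/w18.png",cv2.resize(f[60:380,130:430,::-1],(562,600),interpolation=cv2.INTER_CUBIC))
E
```

```text
t 16.35 tcp u 19.51280410011551 v 0.11196472558684076 z 50.05906796972565 Fu -10.608804197771997 Fv -0.3780247545064175 Fz 7.268247537652529
```

View pics/w18.png

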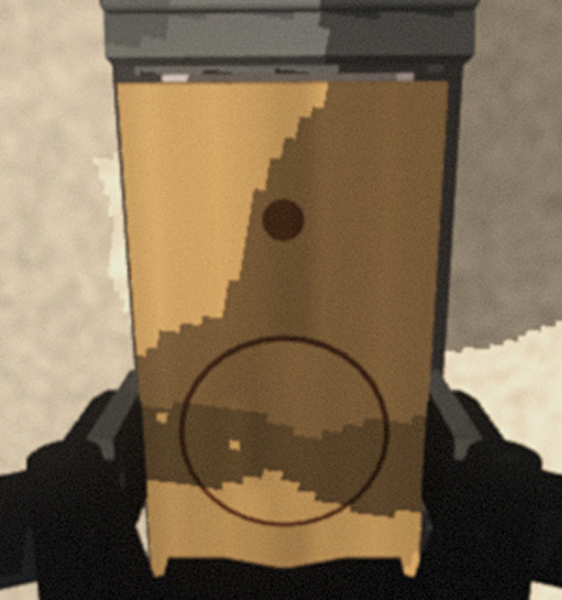

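View pics/s18.png

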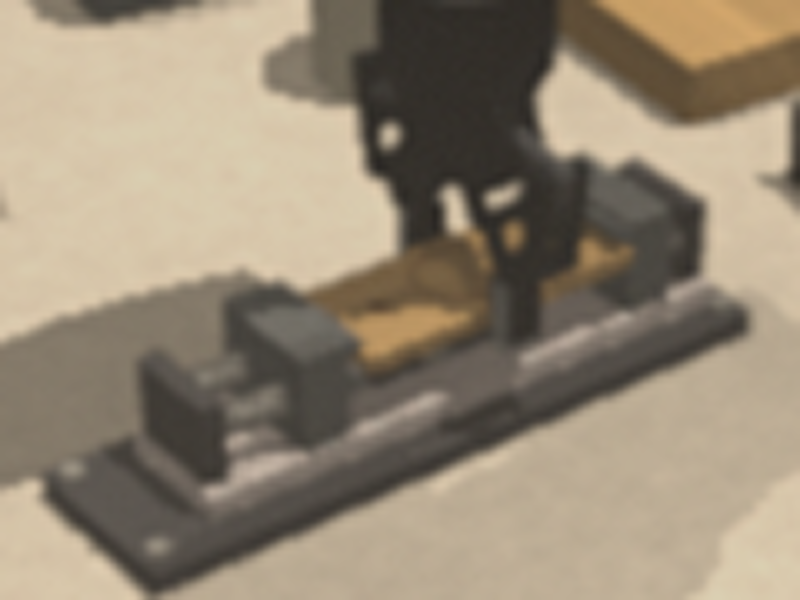

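play_rows(newtons=24, series=[{"claw":50,"x":2,"y":0,"z":0,"roll":0},{"claw":50,"x":2,"y":0,"z":0,"roll":0},{"claw":50,"x":2,"y":0,"z":0,"roll":0},{"claw":50,"x":2,"y":0,"z":0,"roll":0},{"claw":50,"x":0,"y":0,"z":0,"roll":0}])

```text
t: 16.9
tool_pos: [566.2, 147.1, 50.2]
tcp_rot: [-0.09, 0.996, -0.0, -0.0]
contact_force: [-8.2, -1.8, 5.8]
finger_gap: 58.7
```

```bash
python3 look.py pics/s19.png;  python3 - <<'E'
from h import *
import cv2,pickle
s=bot.get_state()
c=bot.get_calibration("wrist");f=bot.grab_frame("wrist")
pickle.dump((c,s),open("w19.pkl","wb"));cv2.imwrite("pics/w19.png",cv2.resize(f[60:380,130:430,::-1],(562,600),interpolation=cv2.INTER_CUBIC))
E
```

```text
t 16.95 tcp u 11.865899040397673 v 0.09425271320234081 z 50.22815484806065 Fu -7.303827107926936 Fv -0.9616842069253773 Fz 6.668497473176377
```

View pics/w19.png

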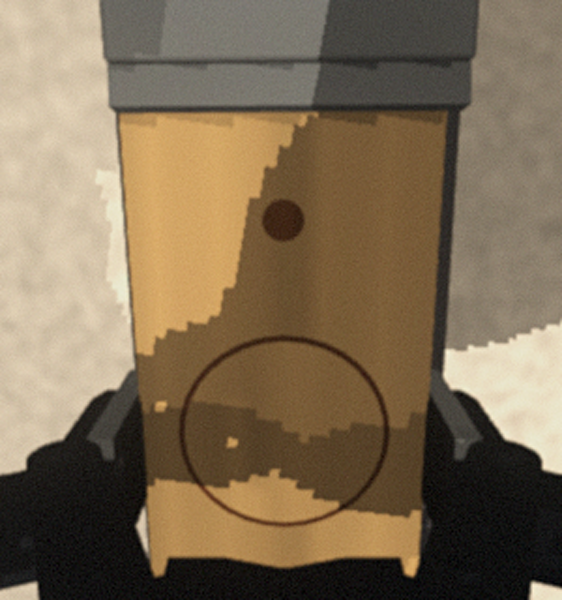

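View pics/s19.png

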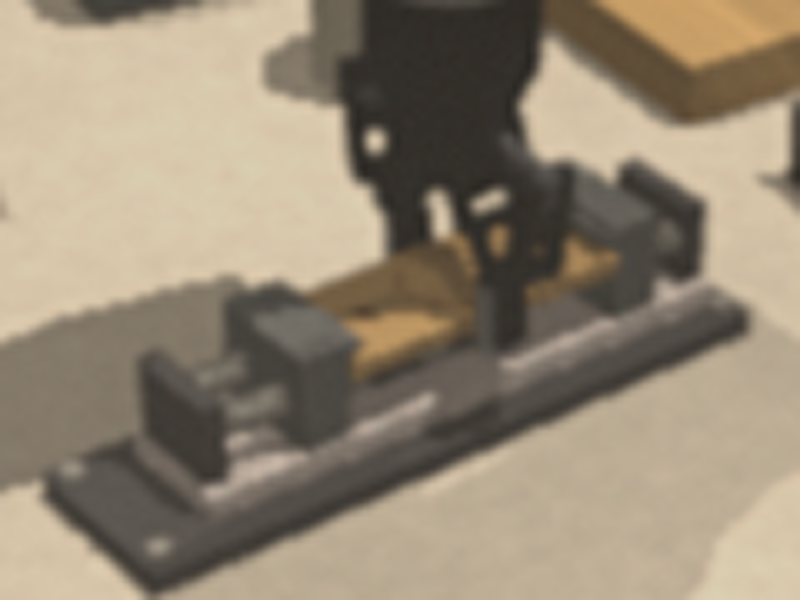

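The raised end has gone under the near jaw's lip. I'll ease back further.

play_rows(newtons=24, series=[{"claw":50,"x":2,"y":0,"z":0,"roll":0},{"claw":50,"x":2,"y":0,"z":-0.4,"roll":0},{"claw":50,"x":2,"y":0,"z":-0.4,"roll":0},{"claw":50,"x":0,"y":0,"z":0,"roll":0}])

```text
t: 17.4
tool_pos: [561.0, 146.1, 51.1]
tcp_rot: [-0.09, 0.996, -0.0, 0.0]
contact_force: [-1.3, -3.2, 2.0]
finger_gap: 58.8
```

```bash
python3 look.py pics/s20.png
```

```text
t 17.45 tcp u 6.549631646811098 v 0.050697970721658686 z 51.03961059371609 Fu -2.540069161681593 Fv -2.7511270650889648 Fz 2.9044356940720473
```

play_rows(newtons=20, series=[{"claw":50,"x":2,"y":0,"z":0,"roll":0},{"claw":50,"x":0,"y":0,"z":0,"roll":0},{"claw":64,"x":0,"y":0,"z":0,"roll":0},{"claw":75,"x":0,"y":0,"z":0,"roll":0},{"claw":85,"x":0,"y":0,"z":0,"roll":0},{"claw":85,"x":0,"y":0,"z":0,"roll":0}])

```text
t: 18.05
tool_pos: [558.8, 146.1, 50.8]
tcp_rot: [-0.09, 0.996, 0.0, -0.0]
contact_force: [1.3, 0.2, -0.2]
finger_gap: 85.2
```

```bash
python3 look.py pics/s21.png;  python3 - <<'E'
from h import *
import cv2,pickle
s=bot.get_state();print(s['finger_gap'])
c=bot.get_calibration("wrist");f=bot.grab_frame("wrist")
pickle.dump((c,s),open("w21.pkl","wb"));cv2.imwrite("pics/w21.png",cv2.resize(f[60:380,130:430,::-1],(562,600),interpolation=cv2.INTER_CUBIC))
E
```

```text
t 18.1 tcp u 4.430276164107446 v 0.4216989439861674 z 50.873938696666926 Fu 0.11050991805457214 Fv 0.015206783278612279 Fz 0.5205978022855854
84.85075221501661
```

View pics/w21.png

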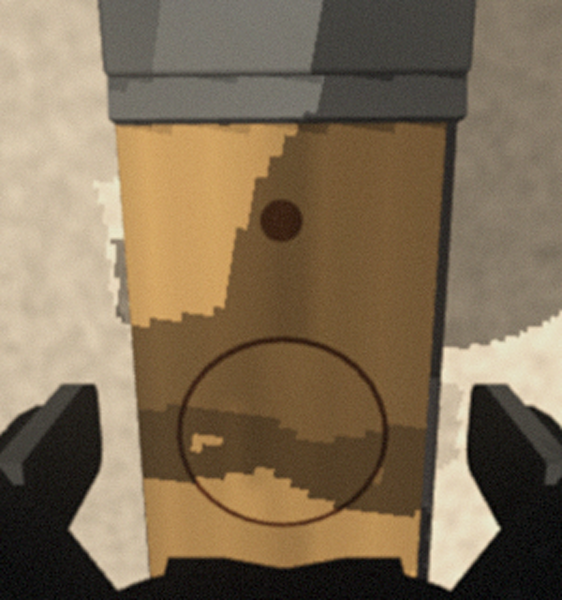

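View pics/s21.png

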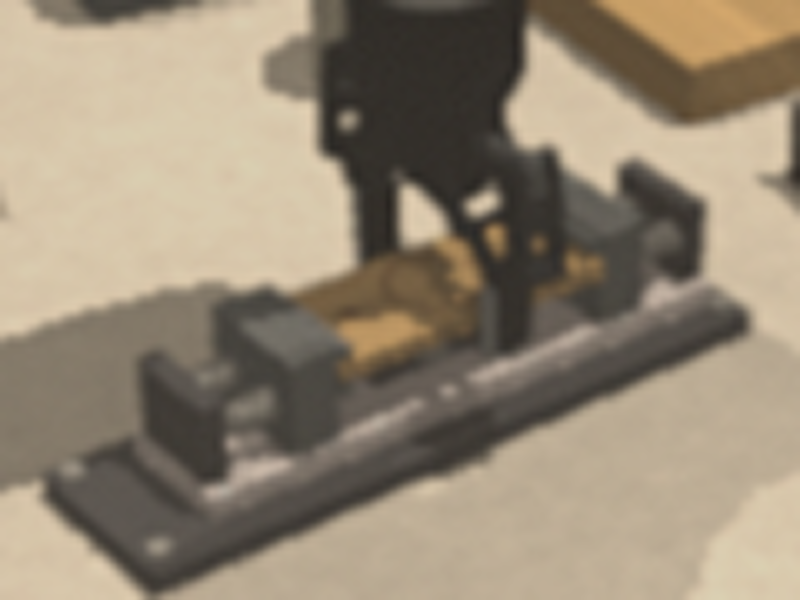

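play_rows(series=[{"claw":85,"x":0,"y":0,"z":-10,"roll":0},{"claw":85,"x":0,"y":0,"z":-20,"roll":0},{"claw":85,"x":0,"y":0,"z":-40,"roll":0},{"claw":85,"x":0,"y":0,"z":-45,"roll":0},{"claw":85,"x":0,"y":0,"z":-45,"roll":0},{"claw":85,"x":0,"y":0,"z":-40,"roll":0},{"claw":85,"x":0,"y":0,"z":0,"roll":0},{"claw":85,"x":0,"y":0,"z":0,"roll":0},{"claw":85,"x":0,"y":0,"z":0,"roll":0}])

```text
t: 19.05
tool_pos: [558.4, 145.9, 250.5]
tcp_rot: [-0.09, 0.996, -0.0, -0.0]
contact_force: [0.5, -1.2, 0.0]
finger_gap: 85.1
```

```bash
python3 look.py pics/s22.png;  python3 - <<'E'
from h import *
import cv2,pickle
c=bot.get_calibration("wrist");f=bot.grab_frame("wrist")
pickle.dump(c,open("w22.pkl","wb"));cv2.imwrite("pics/w22.png",f[:,:,::-1])
E
```

```text
t 19.1 tcp u 3.791422596571098 v 0.23443516705705789 z 250.08796453842075 Fu -0.6995455471741906 Fv -0.29139980658203757 Fz -0.580566650093044
```

View pics/w22.png

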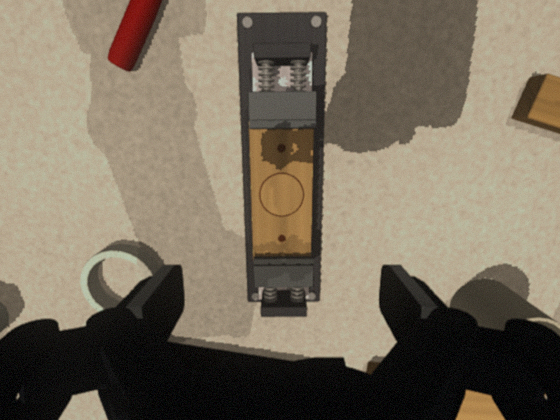

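View pics/s22.png

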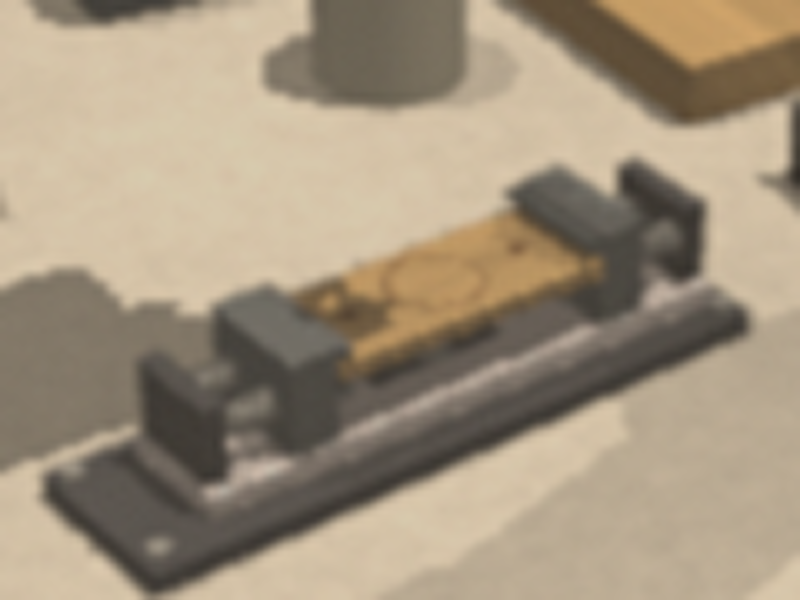

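Run:
```python
from px import *
import pickle
cw=pickle.load(open("w22.pkl","rb"))
def tri(sp,wp):
    a=((sp[0]+.5)*120/800-.5+220,(sp[1]+.5)*90/600-.5+130);A=[];b=[]
    for c,p in((cs,a),(cw,wp)):
        d=ray(c,p,0)-c['xyz'];d/=np.linalg.norm(d);P=np.eye(3)-np.outer(d,d);A.append(P);b.append(P@c['xyz'])
    x=np.linalg.lstsq(np.vstack(A),np.hstack(b),rcond=None)[0];q=x[:2]-H
    print((q@u).round(1),(q@v).round(1),x[2].round(1))
tri((518,246),(282,238.5)); tri((433,280),(281.5,194.5)); tri((328,298),(281,148))
for n,p in(("bed",[(238,12),(327,13),(320,300),(248,300)]),):
    w=np.array([ray(cw,q,14)[:2]-H for q in p]);print("bed centre u,v",w.mean(0)@u,w.mean(0)@v,"yaw",[np.arctan2(*(w[j]-w[i])[::-1]) for i,j in((0,3),(1,2))])
e=np.array([ray(cw,q,64)[:2]-H for q in((249,128),(254,256),(313,128),(311,256))]);print(e@u,e@v)
```

```text
47.1 0.4 63.9
1.3 -0.0 64.5
-47.2 1.7 74.0
bed centre u,v -13.86985596096954 2.1347619304350647 yaw [np.float64(0.18539349461602936), np.float64(0.18886840790794057)]
[-61.51662031  65.78285245 -61.47630158  65.83430305] [-30.16497489 -28.33506417  29.32463214  30.35986259]
```

Run:
```python
from px import *
import cv2,pickle
f=bot.grab_frame("side");cv2.imwrite("pics/s23.png",cv2.resize(f[155:195,255:325,::-1],(798,456),interpolation=cv2.INTER_CUBIC))
# predicted corners for level board, top z=64, at u0=0
for z in (62,64,66):
  P=[[*(H+a*u+b*v),z] for a,b in((-43,0),(0,0),(43,0),(-57,-30),(57,-30))]
  print(z,((proj(cs,P)-[255,155]+.5)*11.4).round(0).tolist())
```

```text
62 [[198.0, 262.0], [338.0, 205.0], [474.0, 149.0], [222.0, 335.0], [591.0, 181.0]]
64 [[198.0, 255.0], [338.0, 198.0], [474.0, 143.0], [222.0, 328.0], [591.0, 175.0]]
66 [[197.0, 248.0], [338.0, 191.0], [474.0, 136.0], [221.0, 321.0], [591.0, 168.0]]
```

View pics/s23.png

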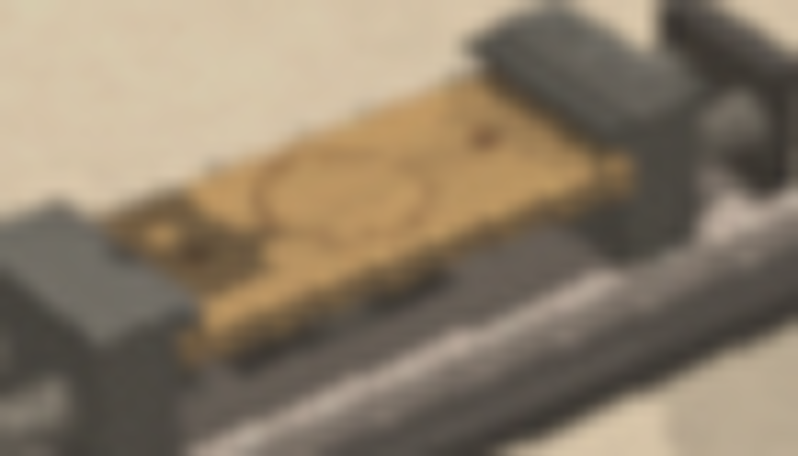

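```bash
python3 -c "
from h import *
s=bot.get_state();print(s['t'],s['contact_force'],s['tool_pos']);print(bot.close_job())"
```

```text
19.2 [-0.17816224  0.40234899  0.22680878] [558.41142222 145.79631525 249.95451945]
the job is handed in; nothing more can be done
None
```

The plywood board is seated in both grooves of the spring holder, and the job is handed in at about 19 s of the 42 s allowed. No verdict came back on hand-in.

**How it was done:**
1. I gripped the board across its width. The tool can't tilt, so I tilted the board in the grip by pressing it on the bearer's edge. The first press gave only about 0.19 rad, so I pressed a second time and got about 0.27 rad.
2. I pushed the low end into the far jaw, about 20 mm back. The force there was about 10–11 N, with a largest combined reading of about 15 N against the 25 N limit.
3. I lowered the raised end behind the near jaw's lip, eased back until the springs nearly balanced, opened the fingers and went up.

**Last checks:**
- **Level:** the line of the two screw holes matches a level board to about 1 mm.
- **Height:** the top is at about 64.5 mm, so the underside is at about 55 mm.
- **Position:** the board's centre is about 15 mm along the bed from its middle and within about 2 mm across it. The measured head offset is about 14 mm.
- **Alignment:** the board's long edges are within about 0.02 rad of the jaws' line.
- **Robot clear:** the gripper is open, about 200 mm above the board, with no force reading.
- **Bystanders:** the arm never went near them, but I did not measure their positions again afterwards.

**What disagreed:**
- A first height reading at the near hole gave 74 mm, because I had picked a bright patch instead of the hole. The enlarged crop corrected it.
- The overhead and wrist cameras differed by about 3 mm on where the holder stands.

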